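Eject brass sleeves, gauge them and sort them

TASK

Take the grey cap off the gauge pin and stand it on the bench. Then, working lane by lane from the robot's left to its right, press the ejector slide of each lane that holds a brass sleeve, try the sleeve that comes out on the gauge pin, and put it in the square plywood tray if it goes all the way down, or in the round steel pan if it does not. When all are sorted, put the cap back fully over the gauge pin, leaving the slides sprung back and the jar, the hose fitting and the socket where they stand.

Things in the scene. Friction and masses are not known exactly. Their poses are not given: they have to be found in the camera images.
- ejector: Fixed steel plate 126 x 230, 10 mm thick; origin on the bench under it, +x = ejection, +y to robot's left. Lanes 1-4 along x at y = 90, 30, -30, -90 mm. Clear cover (top at 45 mm) and walls close them over x = -44..0; a held sleeve stands on the plate near x = -18, out of grip. Open flat apron x = 0..58, then a 4 mm lip; a full press leaves the sleeve near x = 32. Lanes may be empty.
- slide_1 (a joint): Spring ejector slide of lane 1: 0 at rest, 0.056 m fully pressed towards the fixture's +x; needs 2.5 to 9 N and springs back when let go.
- slide_1_tab (a point): Centre of the rear face of slide 1's upright black push tab, the face to push in the fixture's +x. Tab 8 mm thick, 30 mm wide, from 15 to 65 mm above the bench; this point is 45 mm above the bench and moves with the slide.
- slide_2 (a joint): Spring ejector slide of lane 2: 0 at rest, 0.056 m fully pressed towards the fixture's +x; needs 2.5 to 9 N and springs back when let go.
- slide_2_tab (a point): Centre of the rear face of slide 2's upright black push tab, the face to push in the fixture's +x. Tab 8 mm thick, 30 mm wide, from 15 to 65 mm above the bench; this point is 45 mm above the bench and moves with the slide.
- slide_3 (a joint): Spring ejector slide of lane 3: 0 at rest, 0.056 m fully pressed towards the fixture's +x; needs 2.5 to 9 N and springs back when let go.
- slide_3_tab (a point): Centre of the rear face of slide 3's upright black push tab, the face to push in the fixture's +x. Tab 8 mm thick, 30 mm wide, from 15 to 65 mm above the bench; this point is 45 mm above the bench and moves with the slide.
- slide_4 (a joint): Spring ejector slide of lane 4: 0 at rest, 0.056 m fully pressed towards the fixture's +x; needs 2.5 to 9 N and springs back when let go.
- slide_4_tab (a point): Centre of the rear face of slide 4's upright black push tab, the face to push in the fixture's +x. Tab 8 mm thick, 30 mm wide, from 15 to 65 mm above the bench; this point is 45 mm above the bench and moves with the slide.
- sleeve_1a: Plain brass sleeve (short tube), outside diameter 32, height 26 mm, bore 20 mm (goes over the gauge pin) or 14 mm (does not). Origin at the centre of its underside, z along its axis. At most one of sleeve_1a and sleeve_1b is there; it starts upright in lane 1.
- sleeve_1b: Plain brass sleeve (short tube), outside diameter 32, height 26 mm, bore 20 mm (goes over the gauge pin) or 14 mm (does not). Origin at the centre of its underside, z along its axis. At most one of sleeve_1a and sleeve_1b is there; it starts upright in lane 1.
- sleeve_2a: Plain brass sleeve (short tube), outside diameter 32, height 26 mm, bore 20 mm (goes over the gauge pin) or 14 mm (does not). Origin at the centre of its underside, z along its axis. At most one of sleeve_2a and sleeve_2b is there; it starts upright in lane 2.
- sleeve_2b: Plain brass sleeve (short tube), outside diameter 32, height 26 mm, bore 20 mm (goes over the gauge pin) or 14 mm (does not). Origin at the centre of its underside, z along its axis. At most one of sleeve_2a and sleeve_2b is there; it starts upright in lane 2.
- sleeve_3a: Plain brass sleeve (short tube), outside diameter 32, height 26 mm, bore 20 mm (goes over the gauge pin) or 14 mm (does not). Origin at the centre of its underside, z along its axis. At most one of sleeve_3a and sleeve_3b is there; it starts upright in lane 3.
- sleeve_3b: Plain brass sleeve (short tube), outside diameter 32, height 26 mm, bore 20 mm (goes over the gauge pin) or 14 mm (does not). Origin at the centre of its underside, z along its axis. At most one of sleeve_3a and sleeve_3b is there; it starts upright in lane 3.
- sleeve_4a: Plain brass sleeve (short tube), outside diameter 32, height 26 mm, bore 20 mm (goes over the gauge pin) or 14 mm (does not). Origin at the centre of its underside, z along its axis. At most one of sleeve_4a and sleeve_4b is there; it starts upright in lane 4.
- sleeve_4b: Plain brass sleeve (short tube), outside diameter 32, height 26 mm, bore 20 mm (goes over the gauge pin) or 14 mm (does not). Origin at the centre of its underside, z along its axis. At most one of sleeve_4a and sleeve_4b is there; it starts upright in lane 4.
- gauge: Plug gauge fixed to the bench: dark round foot 60 mm across and 12 mm high, with an upright steel pin at its centre, 17 mm in diameter and 40 mm tall above the foot; its upper 12 mm taper to 8 mm. Origin at the bench under its centre. A sleeve fully on rests on the foot, its underside 12 mm above the bench; a tight one stops on the taper about 33 mm higher.
- cap: Loose grey round protective cap, closed at the top and open below: outside diameter 28, height 47, bore 22, inner depth 43 mm. Origin at the centre of its open underside. It starts over the gauge pin, resting on the gauge's foot.
- tray: Square plywood tray for sleeves that fit, 160 x 160 mm outside, 22 mm high, wall and floor 4 mm, fixed. Origin at the bench under its centre, sides along x and y.
- pan: Round dark steel pan for sleeves that do not fit, 176 mm outside diameter, 24 mm high, wall and floor 4 mm, fixed. Origin at the bench under its centre.
- jar: Amber jar, 40 mm diameter, 60 mm tall, bystander; origin at its underside.
- fitting: Brass hose fitting, 26 mm diameter, 40 mm tall, bystander; origin at its underside.
- socket: Steel socket, 28 mm diameter, 38 mm tall, bystander; origin at its underside.

How it is judged:
On the way, in this order (a step that is already met when the one before it is completed fails the run):
1. the cap is off the gauge and standing on the bench (horizontal distance between cap and gauge above 0.045 m and height (world z) of cap below 0.008 m and angle between cap's own z axis and vertical below 0.15 rad), for 0.2 s.
2. the sleeve from lane 1 has been tried on the bare gauge pin: right down on the foot if it fits, otherwise stopped on the pin's taper (((horizontal distance between sleeve_1a and gauge below 0.006 m and z of sleeve_1a in the frame of gauge below 0.018 m and angle between sleeve_1a's own z axis and vertical below 0.3 rad) or (horizontal distance between sleeve_1b and gauge below 0.006 m and z of sleeve_1b in the frame of gauge below 0.05 m and angle between sleeve_1b's own z axis and vertical below 0.3 rad))), for 0.1 s.
3. the sleeve from lane 2 has been tried on the bare gauge pin: right down on the foot if it fits, otherwise stopped on the pin's taper (((horizontal distance between sleeve_2a and gauge below 0.006 m and z of sleeve_2a in the frame of gauge below 0.05 m and angle between sleeve_2a's own z axis and vertical below 0.3 rad) or (horizontal distance between sleeve_2b and gauge below 0.006 m and z of sleeve_2b in the frame of gauge below 0.018 m and angle between sleeve_2b's own z axis and vertical below 0.3 rad))), for 0.1 s.
4. the sleeve from lane 3 has been tried on the bare gauge pin: right down on the foot if it fits, otherwise stopped on the pin's taper (((horizontal distance between sleeve_3a and gauge below 0.006 m and z of sleeve_3a in the frame of gauge below 0.05 m and angle between sleeve_3a's own z axis and vertical below 0.3 rad) or (horizontal distance between sleeve_3b and gauge below 0.006 m and z of sleeve_3b in the frame of gauge below 0.018 m and angle between sleeve_3b's own z axis and vertical below 0.3 rad))), for 0.1 s.
5. the sleeve from lane 4 has been tried on the bare gauge pin: right down on the foot if it fits, otherwise stopped on the pin's taper (((horizontal distance between sleeve_4a and gauge below 0.006 m and z of sleeve_4a in the frame of gauge below 0.018 m and angle between sleeve_4a's own z axis and vertical below 0.3 rad) or (horizontal distance between sleeve_4b and gauge below 0.006 m and z of sleeve_4b in the frame of gauge below 0.05 m and angle between sleeve_4b's own z axis and vertical below 0.3 rad))), for 0.1 s.
At the end, for the whole second after the job is handed in: Each sleeve that fits is in the tray (within 72 mm of its centre both ways), each other in the pan (within 80 mm of its centre), on the floor, at rest; the cap is upright on the gauge within 7 mm of its axis and 4 mm of its foot; slides are back within 4 mm (x of sleeve_1a in the frame of tray between -0.072 and 0.072 m and y of sleeve_1a in the frame of tray between -0.072 and 0.072 m and z of each of sleeve_1a, sleeve_2b, sleeve_3b, sleeve_4a in the frame of tray below 0.024 m and linear speed of each of sleeve_1a, sleeve_1b, sleeve_2a, sleeve_2b, sleeve_3a, sleeve_3b, sleeve_4a, sleeve_4b, cap below 0.02 m/s and horizontal distance between each of sleeve_1b, sleeve_2a, sleeve_3a, sleeve_4b and pan below 0.08 m and z of each of sleeve_1b, sleeve_2a, sleeve_3a, sleeve_4b in the frame of pan below 0.024 m and x of sleeve_2b in the frame of tray between -0.072 and 0.072 m and y of sleeve_2b in the frame of tray between -0.072 and 0.072 m and x of sleeve_3b in the frame of tray between -0.072 and 0.072 m and y of sleeve_3b in the frame of tray between -0.072 and 0.072 m and x of sleeve_4a in the frame of tray between -0.072 and 0.072 m and y of sleeve_4a in the frame of tray between -0.072 and 0.072 m and horizontal distance between cap and gauge below 0.007 m and z of cap in the frame of gauge below 0.016 m and angle between cap's own z axis and vertical below 0.12 rad and value of joint each of slide_1, slide_2, slide_3, slide_4 below 0.004 m); the robot touches nothing.
It fails at once if the jar is shifted by more than 30 mm (distance of jar from where it was at the start of the episode above 0.03 m).
It fails at once if the fitting is shifted by more than 30 mm (distance of fitting from where it was at the start of the episode above 0.03 m).
It fails at once if the socket is shifted by more than 30 mm (distance of socket from where it was at the start of the episode above 0.03 m).
Of sleeve_1a, sleeve_1b, tape only 1 to 1 are there at a start; the rules pass over those that are not, and their reading is None.
Of sleeve_2a, sleeve_2b only 1 to 1 are there at a start; the rules pass over those that are not, and their reading is None.
Of sleeve_3a, sleeve_3b, wrench only 1 to 1 are there at a start; the rules pass over those that are not, and their reading is None.
Of sleeve_4a, sleeve_4b only 1 to 1 are there at a start; the rules pass over those that are not, and their reading is None.
At some moment in a run one of sleeve_1a, sleeve_1b, sleeve_2a, sleeve_2b, sleeve_3a, sleeve_3b, sleeve_4a, sleeve_4b may be knocked a few centimetres aside while the robot is not near it.
Once in a run the grip may slacken for a moment while it holds something.
It also fails if it takes over 210 s, if anything falls off the work surface, if the arm or the gripper's body presses on something with over 40 N, if the wrist force passes 120 N, or if a joint passes its speed limit or range.

ROBOT

A 7-joint arm with a two-finger parallel gripper is mounted at the origin on the work surface. World frame = base frame: x ahead of the robot, y to its left, z up, the work surface at z = 0. Lengths are in m, angles in rad, forces in N, time in s.
With the tool pointing down it reaches from about 0.4 to 0.85 m from the base axis. Payload 10.4 kg.
Tool frame: the origin (TCP) lies at the very end of the fingers, on their centre line; the grasp point (between the pads) lies 19 mm behind it; z points along the fingers, y is the line along which they close (so a half turn about z gives the same grasp; the last joint's range is limited). The gripper opens to 85 mm and grips with 20 to 120 N. Pads are 22 mm wide; open, the fingers measure 114 mm over their backs; the gripper's body (76 mm by 85 mm) begins 54 mm behind the grasp point. The pads swing forward as they close: fully open they stand 13 mm farther back than shut.
Start: joints at [-0.023, 0.332, -0.065, 1.46, 0.022, 1.35, -0.088], TCP at [0.625, 0, 0.208] pointing down, gripper open.
Joint ranges: [-2.6, 2.6], [-0.5, 2.12], [-1.47, 1.34], [0.16, 2.42], [-1.27, 4.41], [0.06, 2.06], [-2.6, 2.6]. Speed limits (rad/s): [2.22, 2.22, 2.79, 2.79, 3.14, 3.14, 3.14].

INTERFACE

Orientations are given as a unit quaternion [x, y, z, w].
In Python, from workcell import * gives the robot as it stands. The module is installed in compiled form; this text tells all that it offers.
- The arm moves only by the tool carry_out, never from a script. Its argument "motion" is a list of rows, each an object with "xyz": the shift along the tool's x, y, z in m, a list of three; "angular": the turn, a rotation vector about the tool's x, y, z in degrees, a list of three. A call has 1 to 12 rows; each row is the pose to reach, as a shift and turn from the pose commanded when the call began, along the tool's axes at that moment; what a row does not reach only later rows make up. A row lasts 1/10 s, in which the tool goes at most 50 mm and 8.59 degrees, less where a joint would pass 70% of its speed; a pose out of reach is approached as far as the arm can. A call with a gripper value outside its range is refused whole. "hand" is the opening, from 0 (shut) to 1 (fully open), set as the call begins (left out, the last holds). The fingers move at their own pace and stop on an object; "grip_force" is the grip in N (left out, the last holds). Time passes only in rows, so rows that repeat a pose let the fingers close. It gives the time, the measured TCP pose, the force, the opening and the grip force at its end, in the units of the state.
- get_obs(): the state, without advancing time (a new reading comes with each control period).
- camera(name): name is "scene" or "side" or "wrist"; returns a dict with "img" (420x560x3 uint8, red, green, blue), "fx", "fy", "cx", "cy" (pixels), "extrinsics" (4x4, takes a point from camera to world coordinates). Camera axes: x right, y up, looking along -z (the intrinsics and any distortion apply to the point x, -y, -z); pixel columns grow to the right and rows downward; lengths in m; the calibration is good to about 2 mm. The wrist camera is an equidistant fisheye: a pixel r from the principal point sees the ray r / f radians off the axis. A picture is of the moment at which its call begins. There is no depth.
- hand_in(): hands the job in; it is judged then, once.
The state is a dict: "clock": time; "joint_pos": joint angles; "joint_velocities": joint speeds; "tau": joint torques, N m; "position": TCP position; "ee_rot": TCP orientation; "ft_force": force on the tool from outside, world axes, zero at the start; "torque": the same for the moment, N m; "grip_width": opening from 0.0 (shut) to 1.0 (fully open); "grasp_force": force on a finger pad.
Only numpy, scipy, OpenCV 4.12 (cv2) and the standard library are available. Lean on these libraries where they do the work, as an engineer would, in place of code of your own. Each camera call takes 0.05 s, during which the arm holds its last target. There are 200 camera calls.

## Working session

There is one attempt and no reset: what is moved stays moved. The work goes in short steps, Python scripts to look and compute and a tool call to move; the robot and the scene stay as the last step left them, time stands still between calls to the robot, and variables do not carry over. Pictures are saved under pics/ and viewed, at most 14 in all, crops included, and the job is handed in when it is done.

Besides the shell and the picture viewer there is one more tool, called after "Call:" by a JSON object that holds its "name" and its "arguments". carry_out: Moves the arm, as the interface text tells. Its arguments: {"type":"object","properties":{"motion":{"type":"array"},"hand":{"type":"number"},"grip_force":{"type":"number"}},"required":["motion"]}

```bash
mkdir -p pics; cat > h.py <<'E'
from workcell import *
import numpy as np, cv2
def snap(n,f):
    c=camera(n); cv2.imwrite('pics/'+f+'.png',c['img'][:,:,::-1]); np.save('pics/'+f+'.npy',c,allow_pickle=True); return c
def load(f): return np.load('pics/'+f+'.npy',allow_pickle=True).item()
def ray(c,u,v,fish=False):
    x=(u-c['cx'])/c['fx']; y=(v-c['cy'])/c['fy']
    if fish:
        r=np.hypot(x,y); s=np.sin(r)/max(r,1e-9); d=np.array([x*s,-y*s,-np.cos(r)])
    else: d=np.array([x,-y,-1])
    E=np.array(c['extrinsics']); return E[:3,3],E[:3,:3]@d
def at(c,u,v,z,fish=False):
    o,d=ray(c,u,v,fish); return o+d*(z-o[2])/d[2]
def proj(c,p,fish=False):
    E=np.array(c['extrinsics']); q=E[:3,:3].T@(np.array(p)-E[:3,3]); x,y,z=q[0],-q[1],-q[2]
    if fish:
        r=np.hypot(x,y); t=np.arctan2(r,z); k=t/max(r,1e-9); return c['cx']+c['fx']*x*k,c['cy']+c['fy']*y*k
    return c['cx']+c['fx']*x/z,c['cy']+c['fy']*y/z
E
python3 - <<'E'
from h import *
np.set_printoptions(precision=4,suppress=True)
o=get_obs(); print(o)
for n in('scene','side','wrist'):
    c=snap(n,n+'0'); print(n,c['fx'],c['cx'],c['cy'],np.array(c['extrinsics']))
E
```

```text
{'clock': 0.0, 'joint_pos': array([-0.0226,  0.3329, -0.0647,  1.4609,  0.0216,  1.3499, -0.0885]), 'joint_velocities': array([-0.0002, -0.0004,  0.0006,  0.0004, -0.0006, -0.001 , -0.0001]), 'tau': array([  0.0005, -62.545 ,   0.0497, -39.161 ,   0.0164,   0.0098,
        -0.    ]), 'position': array([ 0.6246, -0.    ,  0.2067]), 'ee_rot': array([ 0.7071,  0.7071, -0.0005, -0.0005]), 'ft_force': array([ 0.0844,  0.7812, -0.36  ]), 'torque': array([-0.0125, -0.0386,  0.0193]), 'grasp_force': 0.0, 'grip_width': 1.0002629963366243}
scene 453.838187439798 284.05791561144196 204.562076495519 [[-0.1018 -0.6153  0.7817  1.2659]
 [ 0.9947 -0.0515  0.089   0.0995]
 [-0.0146  0.7866  0.6173  0.6107]
 [ 0.      0.      0.      1.    ]]
side 383.6108087068164 282.8103079977216 209.10990892767205 [[-0.9836  0.0949 -0.1537  0.4634]
 [-0.1796 -0.6039  0.7765  0.6097]
 [-0.0191  0.7914  0.611   0.5454]
 [ 0.      0.      0.      1.    ]]
wrist 325.19226210127806 280.5278540502841 208.02547560215277 [[ 1.     -0.0005  0.0008  0.6243]
 [ 0.0002  0.957   0.29    0.0743]
 [-0.0009 -0.29    0.957   0.3721]
 [ 0.      0.      0.      1.    ]]
```

View pics/scene0.png

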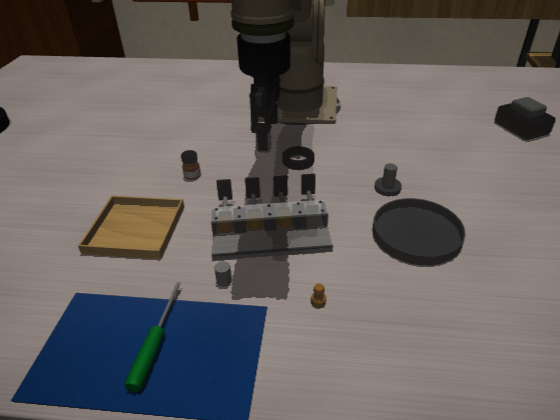

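View pics/side0.png

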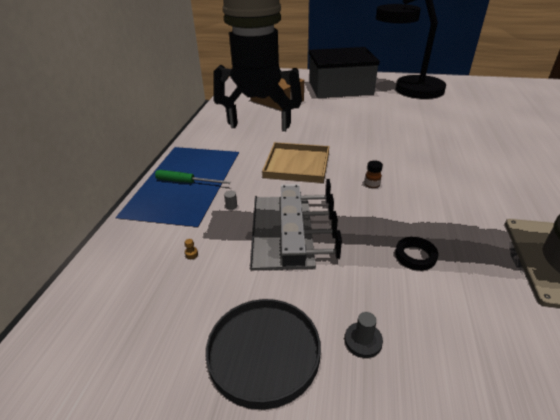

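View pics/wrist0.png

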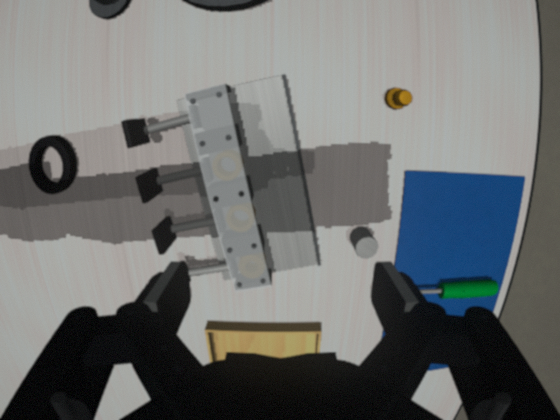

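```bash
python3 - <<'E'
from h import *
np.set_printoptions(precision=4,suppress=True)
s=load('scene0');d=load('side0');w=load('wrist0')
print('cap top',at(s,390,168,.059),at(d,366,318,.059))
print('foot',at(s,388,185,.012),at(d,364,339,.012))
for u,v in((187,93),(228,85),(272,283),(238,289)):print('cover w',at(w,u,v,.045,True))
for u,v in((285,75),(320,265)):print('lip w',at(w,u,v,.014,True))
for u,v in((225,163),(238,217),(252,265)):print('sleeve w',at(w,u,v,.036,True))
print('tray s',[at(s,u,v,.022)[:2] for u,v in((84,251),(168,255),(184,200),(116,197))])
print('tray d',[at(d,u,v,.022)[:2] for u,v in((264,162),(270,144),(329,147),(325,166))])
print('pan s',at(s,372,225,.024),at(s,464,230,.024),'d',at(d,208,350,.024),at(d,320,345,.024),at(d,264,301,.024),at(d,264,398,.024))
print('jar',at(s,190,175,.0),'fit',at(s,319,302,0),'sock',at(s,223,281,0),'ring',at(s,298,160,0))
for u,v in((135,132),(149,184),(165,233)):print('tab top w',at(w,u,v,.055,True))
E
```

```text
cap top [0.4194 0.2371 0.059 ] [0.4132 0.2366 0.059 ]
foot [0.4173 0.2388 0.012 ] [0.4111 0.2411 0.012 ]
cover w [0.5291 0.097  0.045 ]
cover w [0.5718 0.1029 0.045 ]
cover w [ 0.6142 -0.1151  0.045 ]
cover w [ 0.5742 -0.1239  0.045 ]
lip w [0.6288 0.1156 0.014 ]
lip w [ 0.6727 -0.1077  0.014 ]
sleeve w [0.5655 0.0219 0.036 ]
sleeve w [ 0.5774 -0.0379  0.036 ]
sleeve w [ 0.591  -0.0964  0.036 ]
tray s [array([ 0.6921, -0.3453]), array([ 0.6887, -0.1841]), array([ 0.5225, -0.2005]), array([ 0.5243, -0.3511])]
tray d [array([ 0.6813, -0.2495]), array([ 0.6862, -0.3502]), array([ 0.518 , -0.3569]), array([ 0.5195, -0.2532])]
pan s [0.5734 0.1944 0.024 ] [0.5733 0.3706 0.024 ] d [0.6438 0.3079 0.024 ] [0.4778 0.2711 0.024 ] [0.5802 0.2034 0.024 ] [0.5443 0.3644 0.024 ]
jar [ 0.3974 -0.2244  0.    ] fit [0.7559 0.0984 0.    ] sock [ 0.7233 -0.0755  0.    ] ring [0.3108 0.0277 0.    ]
tab top w [0.4733 0.0604 0.055 ]
tab top w [0.4851 0.0046 0.055 ]
tab top w [ 0.4977 -0.0504  0.055 ]
```

Call:
{"name": "carry_out", "arguments": {"motion": [{"xyz": [0.04,-0.035,0.01],"angular": [0,0,7]},{"xyz": [0.08,-0.07,0.02],"angular": [0,0,14]},{"xyz": [0.12,-0.105,0.03],"angular": [0,0,22]},{"xyz": [0.16,-0.14,0.035],"angular": [0,0,30]},{"xyz": [0.2,-0.175,0.04],"angular": [0,0,38]},{"xyz": [0.22,-0.19,0.042],"angular": [0,0,46]},{"xyz": [0.237,-0.209,0.045],"angular": [0,0,54]},{"xyz": [0.237,-0.209,0.045],"angular": [0,0,62]},{"xyz": [0.237,-0.209,0.045],"angular": [0,0,70]},{"xyz": [0.237,-0.209,0.045],"angular": [0,0,78.6]},{"xyz": [0.237,-0.209,0.045],"angular": [0,0,78.6]},{"xyz": [0.237,-0.209,0.045],"angular": [0,0,78.6]}]}}

```text
clock: 1.35
position: [0.416, 0.237, 0.1624]
ee_rot: [0.995, 0.102, -0.0, 0.0]
ft_force: [-0.4, 0.2, -0.3]
grip_width: 0.998
grasp_force: 0.0
```

```bash
cat > w.py <<'E'
from h import *
import sys
np.set_printoptions(precision=4,suppress=True)
c=snap('wrist',sys.argv[1]); o=get_obs(); print(o['clock'],o['position'],o['ee_rot'],o['joint_pos'],o['ft_force'],o['grip_width'])
E
python3 w.py w1
```

```text
1.4 [0.416  0.2369 0.1624] [ 0.9948  0.1014 -0.      0.    ] [-0.4089  0.0542 -0.2101  1.8863  0.0121  1.2024 -1.9907] [-0.5356  1.0888  0.8655] 0.9996503802432558
```

View pics/w1.png

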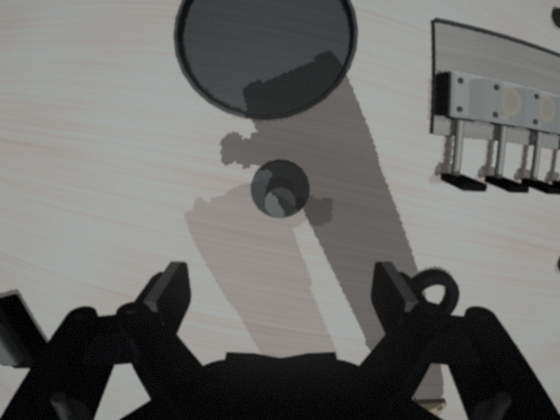

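```bash
python3 - <<'E'
from h import *
c=load('w1')
for n,l,z in(('foot',((250,188),(310,188),(280,159),(280,218)),.012),):
    p=[at(c,u,v,z,True) for u,v in l]; print(n,p,(p[0]+p[1])/2,(p[2]+p[3])/2,np.linalg.norm(p[0]-p[1]),np.linalg.norm(p[2]-p[3]))
g=c['img'][:,:,::-1]; 
cv2.imwrite('pics/w1c.png',cv2.resize(cv2.convertScaleAbs(g[140:240,220:340],alpha=2),None,fx=5,fy=5))
E
```

```text
foot [array([0.4085619 , 0.26698301, 0.012     ]), array([0.42067441, 0.2082426 , 0.012     ]), array([0.44314259, 0.2434935 , 0.012     ]), array([0.38369143, 0.23123778, 0.012     ])] [0.41461815 0.23761281 0.012     ] [0.41341701 0.23736564 0.012     ] 0.059976229630619916 0.060701260039869295
```

View pics/w1c.png

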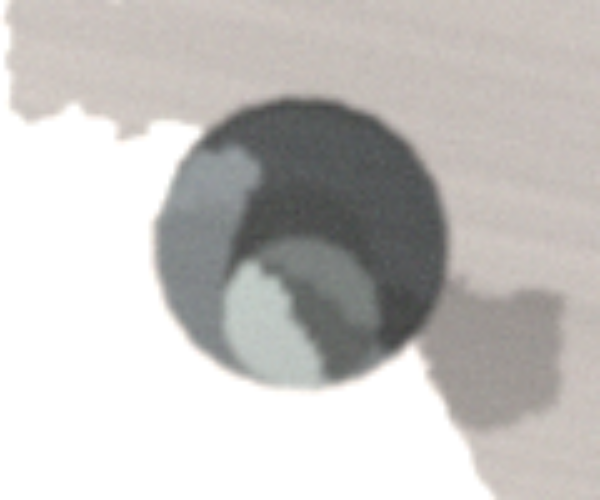

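Call:
{"name": "carry_out", "arguments": {"motion": [{"xyz": [-0.001,0,0.04]},{"xyz": [-0.001,0,0.08]},{"xyz": [-0.001,0,0.115]},{"xyz": [-0.001,0,0.132]},{"xyz": [-0.001,0,0.132]}], "hand": 0.8}}

```text
validation failed for argument at $.mo...
```

Call:
{"name": "carry_out", "arguments": {"motion": [{"xyz": [0,0,0]},{"xyz": [0,0,0]},{"xyz": [0,0,0]},{"xyz": [0,0,0]},{"xyz": [0,0,0]},{"xyz": [0,0,0]},{"xyz": [0,0,0]},{"xyz": [0,0,0]}], "hand": 0, "grip_force": 60}}

```text
validation failed for argument at $.mo...
```

Rows need both keys.

Call:
{"name": "carry_out", "arguments": {"motion": [{"xyz": [-0.001,0,0.04],"angular": [0,0,0]},{"xyz": [-0.001,0,0.08],"angular": [0,0,0]},{"xyz": [-0.001,0,0.115],"angular": [0,0,0]},{"xyz": [-0.001,0,0.132],"angular": [0,0,0]},{"xyz": [-0.001,0,0.132],"angular": [0,0,0]}], "hand": 0.8}}

```text
clock: 1.9
position: [0.4134, 0.2357, 0.0282]
ee_rot: [0.995, 0.101, -0.002, 0.001]
ft_force: [-0.4, 0.4, 1.1]
grip_width: 0.799
grasp_force: 0.0
```

Call:
{"name": "carry_out", "arguments": {"motion": [{"xyz": [0,0,0],"angular": [0,0,0]},{"xyz": [0,0,0],"angular": [0,0,0]},{"xyz": [0,0,0],"angular": [0,0,0]},{"xyz": [0,0,0],"angular": [0,0,0]},{"xyz": [0,0,0],"angular": [0,0,0]},{"xyz": [0,0,0],"angular": [0,0,0]},{"xyz": [0,0,0],"angular": [0,0,0]},{"xyz": [0,0,0],"angular": [0,0,0]}], "hand": 0, "grip_force": 60}}

```text
clock: 2.7
position: [0.4162, 0.2375, 0.0322]
ee_rot: [0.995, 0.099, 0.001, -0.001]
ft_force: [-1.6, 0.1, 6.4]
grip_width: 0.273
grasp_force: 58.5
```

Call:
{"name": "carry_out", "arguments": {"motion": [{"xyz": [0,0,-0.015],"angular": [0,0,0]},{"xyz": [0,0,-0.035],"angular": [0,0,0]},{"xyz": [0,0,-0.055],"angular": [0,0,0]},{"xyz": [0,0,-0.07],"angular": [0,0,0]},{"xyz": [0,0.02,-0.07],"angular": [0,0,0]},{"xyz": [0,0.045,-0.07],"angular": [0,0,0]},{"xyz": [0,0.07,-0.07],"angular": [0,0,0]},{"xyz": [0,0.095,-0.07],"angular": [0,0,0]},{"xyz": [0,0.105,-0.06],"angular": [0,0,0]},{"xyz": [0,0.105,-0.04],"angular": [0,0,0]},{"xyz": [0,0.105,-0.02],"angular": [0,0,0]},{"xyz": [0,0.105,-0.02],"angular": [0,0,0]}]}}

```text
clock: 3.9
position: [0.434, 0.1338, 0.0483]
ee_rot: [0.995, 0.1, -0.002, 0.0]
ft_force: [-0.7, -0.9, -0.6]
grip_width: 0.271
grasp_force: 59.0
```

```bash
python3 w.py w2; python3 -c "
from h import *
snap('side','s2')"
```

```text
3.95 [0.4348 0.1341 0.0497] [ 0.995   0.0997 -0.001   0.0001] [-0.2859  0.1305 -0.1196  2.0644  0.0187  0.9498 -1.7865] [0.2651 0.1102 0.0933] 0.26793937335006696
```

View pics/s2.png

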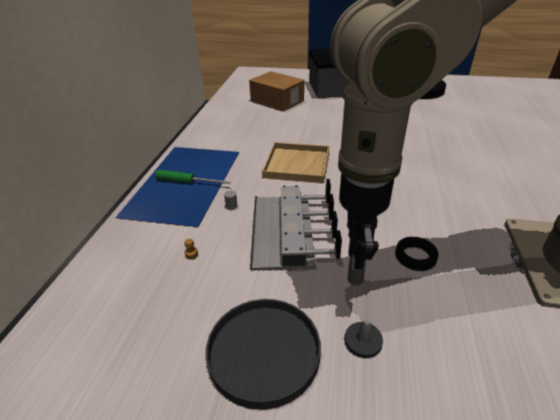

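Call:
{"name": "carry_out", "arguments": {"motion": [{"xyz": [0,0,0.015],"angular": [0,0,0]},{"xyz": [0,0,0.024],"angular": [0,0,0]},{"xyz": [0,0,0.028],"angular": [0,0,0]},{"xyz": [0,0,0.03],"angular": [0,0,0]},{"xyz": [0,0,0.03],"angular": [0,0,0]},{"xyz": [0,0,0.03],"angular": [0,0,0]}]}}

```text
clock: 4.6
position: [0.4361, 0.134, 0.021]
ee_rot: [0.995, 0.099, 0.0, -0.0]
ft_force: [0.0, 0.1, 0.6]
grip_width: 0.276
grasp_force: 59.0
```

Call:
{"name": "carry_out", "arguments": {"motion": [{"xyz": [0,0,0.002],"angular": [0,0,0]},{"xyz": [0,0,0.003],"angular": [0,0,0]},{"xyz": [0,0,0.003],"angular": [0,0,0]},{"xyz": [0,0,0.003],"angular": [0,0,0]}]}}

```text
clock: 5.0
position: [0.4376, 0.1345, 0.02]
ee_rot: [0.995, 0.099, 0.002, -0.0]
ft_force: [-5.4, -2.2, 24.3]
grip_width: 0.269
grasp_force: 63.0
```

Call:
{"name": "carry_out", "arguments": {"motion": [{"xyz": [0,0,-0.003],"angular": [0,0,0]},{"xyz": [0,0,-0.003],"angular": [0,0,0]},{"xyz": [0,0,-0.003],"angular": [0,0,0]},{"xyz": [0,0,-0.003],"angular": [0,0,0]},{"xyz": [0,0,-0.03],"angular": [0,0,0]},{"xyz": [0,0,-0.06],"angular": [0,0,0]},{"xyz": [0,0,-0.09],"angular": [0,0,0]},{"xyz": [-0.002,0.035,-0.1],"angular": [0,0,0]},{"xyz": [-0.004,0.07,-0.1],"angular": [0,0,0]},{"xyz": [-0.006,0.105,-0.1],"angular": [0,0,0]},{"xyz": [-0.008,0.137,-0.1],"angular": [0,0,0]},{"xyz": [-0.008,0.137,-0.1],"angular": [0,0,0]}], "hand": 0.7}}

```text
clock: 6.2
position: [0.4551, -0.0063, 0.1173]
ee_rot: [0.995, 0.096, -0.0, 0.001]
ft_force: [-0.7, 0.0, 0.3]
grip_width: 0.699
grasp_force: 0.0
```

```bash
python3 w.py w3; python3 -c "
from h import *
c=snap('scene','sc3'); cv2.imwrite('pics/sc3c.png',cv2.resize(c['img'][130:270,180:480,::-1],None,fx=2.6,fy=2.6))"
```

```text
6.25 [ 0.455  -0.0038  0.1173] [ 0.9952  0.0974 -0.0002  0.0001] [-0.1203  0.0347  0.0285  2.0071 -0.0009  1.1001 -1.467 ] [-0.0435  0.5486  0.1595] 0.6995409717940076
```

View pics/w3.png

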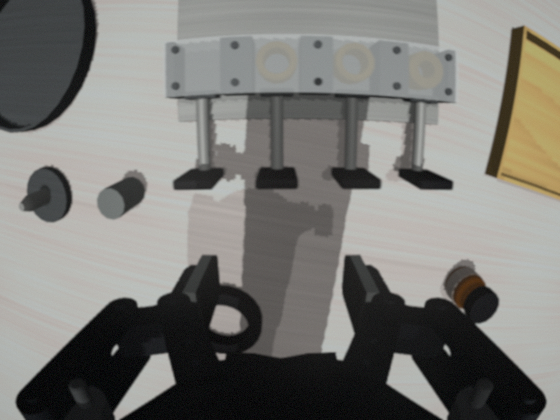

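```bash
python3 - <<'E'
from h import *
c=load('w3'); a=.197; R=np.array([[np.cos(a),np.sin(a)],[-np.sin(a),np.cos(a)]]); O=np.array([.592,-.005])
f=lambda u,v,z:R@(at(c,u,v,z,True)[:2]-O)
for u,v in((258,187),(297,187),(334,187),(379,187),(404,187),(452,187)):print('tab',f(u,v,.065))
for u,v in((277,62),(353,62),(425,71)):print('slv',f(u,v,.04))
for u,v in((166,43),(452,51)):print('cover front',f(u,v,.045))
print('tcp',R@(get_obs()['position'][:2]-O))
E
```

```text
tab [-0.11182273  0.04135819]
tab [-0.11195031  0.01454946]
tab [-0.11193979 -0.01118557]
tab [-0.11174672 -0.04389569]
tab [-0.11154526 -0.0632296 ]
tab [-0.11093372 -0.10407757]
slv [-0.0231682  0.0280499]
slv [-0.02155848 -0.02832734]
slv [-0.02328022 -0.08733953]
cover front [-0.00409735  0.11081873]
cover front [-0.00432137 -0.1097764 ]
tcp [-0.13392023  0.02956821]
```

Call:
{"name": "carry_out", "arguments": {"motion": [{"xyz": [-0.003,0,0],"angular": [0,0,0]},{"xyz": [-0.003,0,0.02],"angular": [0,0,0]},{"xyz": [-0.003,0,0.05],"angular": [0,0,0]},{"xyz": [-0.003,0,0.08],"angular": [0,0,0]},{"xyz": [-0.003,0,0.082],"angular": [0,0,0]},{"xyz": [0.005,0,0.082],"angular": [0,0,0]},{"xyz": [0.013,0,0.082],"angular": [0,0,0]},{"xyz": [0.02,0,0.082],"angular": [0,0,0]},{"xyz": [0.027,0,0.082],"angular": [0,0,0]}], "hand": 0}}

```text
clock: 7.2
position: [0.4823, 0.0038, 0.0364]
ee_rot: [0.995, 0.099, 0.0, -0.0]
ft_force: [-6.0, 0.5, 4.3]
grip_width: -0.002
grasp_force: 2.7
```

Call:
{"name": "carry_out", "arguments": {"motion": [{"xyz": [0.007,0,0],"angular": [0,0,0]},{"xyz": [0.013,0,0],"angular": [0,0,0]},{"xyz": [0.019,0,0],"angular": [0,0,0]},{"xyz": [0.024,0,0],"angular": [0,0,0]},{"xyz": [0.028,0,0],"angular": [0,0,0]},{"xyz": [0.032,0,0],"angular": [0,0,0]},{"xyz": [0.036,0,0],"angular": [0,0,0]},{"xyz": [0.036,0,0],"angular": [0,0,0]}]}}

```text
clock: 8.0
position: [0.517, 0.0107, 0.0363]
ee_rot: [0.995, 0.099, -0.0, -0.0]
ft_force: [-7.8, 0.4, 6.2]
grip_width: 0.004
grasp_force: 3.9
```

Call:
{"name": "carry_out", "arguments": {"motion": [{"xyz": [0.003,0,0],"angular": [0,0,0]},{"xyz": [0.006,0,0],"angular": [0,0,0]},{"xyz": [0.008,0,0],"angular": [0,0,0]},{"xyz": [0.008,0,0],"angular": [0,0,0]}]}}

```text
clock: 8.4
position: [0.5195, 0.0111, 0.0356]
ee_rot: [0.995, 0.099, -0.006, 0.0]
ft_force: [-32.1, -4.1, 27.2]
grip_width: 0.005
grasp_force: 16.3
```

```bash
python3 w.py w4; python3 -c "
from h import *
c=snap('scene','sc4'); cv2.imwrite('pics/sc4c.png',cv2.resize(c['img'][160:310,200:350,::-1],None,fx=4,fy=4))"
```

```text
8.45 [0.5195 0.0111 0.0356] [ 0.9951  0.099  -0.0058  0.0001] [-0.1341  0.2805  0.0279  1.916  -0.0094  0.9569 -1.4743] [-32.2122  -2.9873  27.2701] 0.0034677065447579485
```

View pics/w4.png

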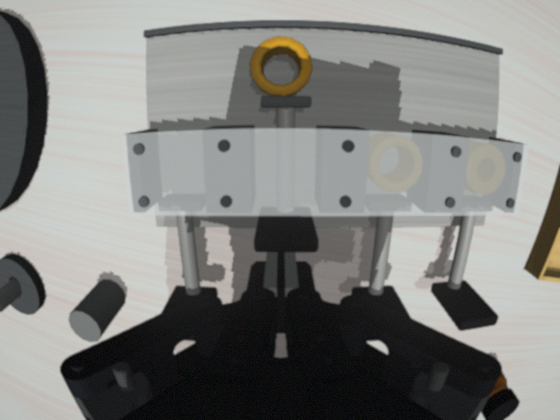

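```bash
cat > m.py <<'E'
import sys
from h import *
np.set_printoptions(precision=4,suppress=True)
# usage: m.py pic u v z  -> world and fixture coords, shift from TCP in tool axes
c=load(sys.argv[1]); o=get_obs()
from scipy.spatial.transform import Rotation as R
T=R.from_quat(o['ee_rot']).as_matrix()
for i in range(2,len(sys.argv),3):
    p=at(c,*map(float,sys.argv[i:i+3]),fish=sys.argv[1][0]=='w'); a=.197
    F=np.array([[np.cos(a),np.sin(a)],[-np.sin(a),np.cos(a)]])@(p[:2]-[.592,-.005])
    print(p,'fix',F,'tool',T.T@(p-o['position']))
E
python3 m.py w4 281 66 .036 250 66 .036 312 66 .036
```

```text
[0.6145 0.0306 0.036 ] fix [0.029  0.0305] tool [ 0.0969 -0.0003 -0.0014]
[0.6116 0.0456 0.036 ] fix [0.0292 0.0458] tool [ 0.0971 -0.0157 -0.0014]
[0.6177 0.0156 0.036 ] fix [0.0292 0.0152] tool [ 0.0971  0.015  -0.0015]
```

Call:
{"name": "carry_out", "arguments": {"motion": [{"xyz": [-0.02,0,0],"angular": [0,0,0]},{"xyz": [-0.04,0,0],"angular": [0,0,0]},{"xyz": [-0.06,0,0],"angular": [0,0,0]},{"xyz": [-0.08,0,0],"angular": [0,0,0]},{"xyz": [-0.085,0,-0.03],"angular": [0,0,0]},{"xyz": [-0.085,0,-0.07],"angular": [0,0,0]},{"xyz": [-0.05,0,-0.1],"angular": [0,0,0]},{"xyz": [0,0,-0.1],"angular": [0,0,0]},{"xyz": [0.04,0,-0.1],"angular": [0,0,0]},{"xyz": [0.04,0,-0.1],"angular": [0,0,0]}]}}

```text
clock: 9.5
position: [0.5684, 0.0217, 0.1358]
ee_rot: [0.995, 0.1, 0.002, -0.0]
ft_force: [-1.5, 0.3, -0.1]
grip_width: 0.001
grasp_force: 0.0
```

```bash
python3 w.py w5
```

```text
9.55 [0.5661 0.0208 0.1356] [ 0.995   0.0998  0.0006 -0.    ] [-0.1432  0.2527  0.0301  1.7168 -0.0082  1.1709 -1.4819] [-0.6218  0.3162  0.6471] 0.001142649427249875
```

View pics/w5.png

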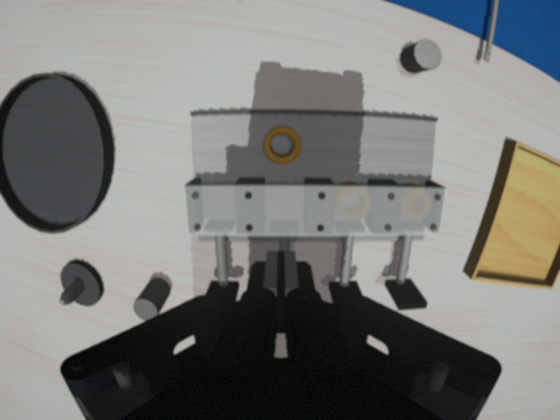

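```bash
cat > det.py <<'E'
import sys
from h import *
from scipy.spatial.transform import Rotation as R
np.set_printoptions(precision=4,suppress=True)
# brass blobs in a wrist picture: ellipse of outer contour + hole -> world, tool shift
f=sys.argv[1]; z=float(sys.argv[2])
c=snap('wrist',f) if len(sys.argv)>3 else load(f)
hsv=cv2.cvtColor(c['img'],cv2.COLOR_RGB2HSV)
m=cv2.inRange(hsv,(8,150,60),(30,255,255))
cs,h=cv2.findContours(m,cv2.RETR_CCOMP,cv2.CHAIN_APPROX_NONE)
o=get_obs(); T=R.from_quat(o['ee_rot']).as_matrix(); print('t',o['clock'],'tcp',o['position'],'grip',o['grip_width'])
for i,k in enumerate(cs):
    if h[0][i][3]<0 and cv2.contourArea(k)>150:
        e=cv2.fitEllipse(k); a=[cv2.contourArea(q) for j,q in enumerate(cs) if h[0][j][3]==i]
        p=at(c,*e[0],z,True)
        print('px',np.array(e[0]),'ax',np.array(e[1]),'area',cv2.contourArea(k),'hole ratio',np.sqrt(max(a+[0])/cv2.contourArea(k)),'world',p,'tool',T.T@(p-o['position']))
E
python3 det.py w5 .036; python3 det.py w4 .036
```

```text
t 9.55 tcp [0.5661 0.0208 0.1356] grip 0.001142649427249875
px [281.6684 144.5685] ax [34.6004 34.797 ] area 943.5 hole ratio 0.7243219514471253 world [0.615  0.0307 0.036 ] tool [ 0.0497 -0.      0.0997]
t 9.55 tcp [0.5661 0.0208 0.1356] grip 0.001142649427249875
px [280.5717  65.9904] ax [57.5546 59.1382] area 2669.0 hole ratio 0.6498119161837427 world [0.6144 0.0308 0.036 ] tool [ 0.0492 -0.0002  0.0997]
```

Call:
{"name": "carry_out", "arguments": {"motion": [{"xyz": [0.025,0,0],"angular": [0,0,0]},{"xyz": [0.05,0,0.01],"angular": [0,0,0]},{"xyz": [0.05,0,0.03],"angular": [0,0,0]},{"xyz": [0.05,0,0.055],"angular": [0,0,0]},{"xyz": [0.05,0,0.085],"angular": [0,0,0]},{"xyz": [0.05,0,0.11],"angular": [0,0,0]},{"xyz": [0.05,0,0.12],"angular": [0,0,0]},{"xyz": [0.05,0,0.12],"angular": [0,0,0]},{"xyz": [0.05,0,0.12],"angular": [0,0,0]}], "hand": 0.65}}

```text
clock: 10.45
position: [0.6137, 0.0298, 0.0171]
ee_rot: [0.995, 0.099, 0.001, 0.0]
ft_force: [-0.6, 0.7, 0.1]
grip_width: 0.652
grasp_force: 0.0
```

Call:
{"name": "carry_out", "arguments": {"motion": [{"xyz": [0,0,0],"angular": [0,0,0]},{"xyz": [0,0,0],"angular": [0,0,0]},{"xyz": [0,0,0],"angular": [0,0,0]},{"xyz": [0,0,0],"angular": [0,0,0]},{"xyz": [0,0,0],"angular": [0,0,0]},{"xyz": [0,0,0],"angular": [0,0,0]}], "hand": 0, "grip_force": 60}}

```text
clock: 11.05
position: [0.6129, 0.0299, 0.0156]
ee_rot: [0.995, 0.099, 0.0, -0.0]
ft_force: [0.3, 0.2, 0.5]
grip_width: -0.004
grasp_force: 0.0
```

Call:
{"name": "carry_out", "arguments": {"motion": [{"xyz": [0,0,-0.03],"angular": [0,0,0]},{"xyz": [0,0,-0.07],"angular": [0,0,0]},{"xyz": [-0.03,0,-0.11],"angular": [0,0,0]},{"xyz": [-0.05,0,-0.12],"angular": [0,0,0]},{"xyz": [-0.05,0,-0.12],"angular": [0,0,0]},{"xyz": [-0.05,0,-0.12],"angular": [0,0,0]}]}}

```text
clock: 11.65
position: [0.5639, 0.02, 0.1357]
ee_rot: [0.995, 0.099, 0.0, -0.0]
ft_force: [-0.6, 0.2, -1.1]
grip_width: -0.003
grasp_force: 0.0
```

```bash
python3 det.py w6 .036 1
```

```text
t 11.7 tcp [0.5639 0.0201 0.135 ] grip 0.0039147378158108925
px [280.4639 137.8853] ax [34.8953 35.0302] area 957.5 hole ratio 0.7200957290581808 world [0.6155 0.0309 0.036 ] tool [ 0.0528 -0.0004  0.099 ]
```

View pics/w6.png

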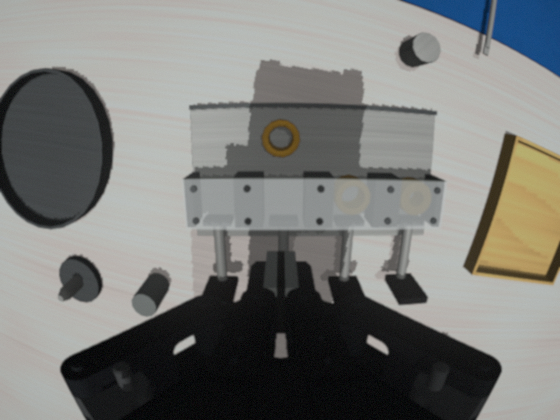

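```bash
python3 - <<'E'
from h import *
from scipy.spatial.transform import Rotation as R
c=load('w6'); o=get_obs(); T=R.from_quat(o['ee_rot']).as_matrix(); p=o['position']
for s in([0,0,0],[0,0,-.019],[.011,0,0],[-.011,0,0],[.011,0,-.038]): print(s,proj(c,p+T@np.array(s),True))
print(np.array(c['extrinsics'])[:3,3]-p)
c=load('w1'); print(proj(c,[.4145,.2375,.059],True),proj(c,[.416,.237,.1624],True))
c=load('sc4'); print('scene',proj(c,[.615,.031,.036]),proj(c,[.615,.031,.01]))
g=c['img'][:,:,::-1]; cv2.imwrite('pics/mix.png',np.hstack([cv2.resize(load('w6')['img'][200:300,230:330,::-1],None,fx=4,fy=4),cv2.resize(g[190:290,200:300],None,fx=4,fy=4)]))
E
```

```text
[0, 0, 0] (np.float64(281.3260541077915), np.float64(247.8197637604843))
[0, 0, -0.019] (np.float64(281.45741901522695), np.float64(262.96898990445385))
[0.011, 0, 0] (np.float64(281.3422576326299), np.float64(229.33820886008036))
[-0.011, 0, 0] (np.float64(281.30894728541057), np.float64(265.42257640713314))
[0.011, 0, -0.038] (np.float64(281.6513648377372), np.float64(259.7598688417388))
[0.0714991  0.01506877 0.16605395]
(np.float64(280.0802173760163), np.float64(200.6714514331073)) (np.float64(281.4913621577293), np.float64(248.17234452796686))
scene (np.float64(287.45994347585696), np.float64(229.64495866126003)) (np.float64(287.5921446697997), np.float64(239.66967132498664))
```

View pics/mix.png

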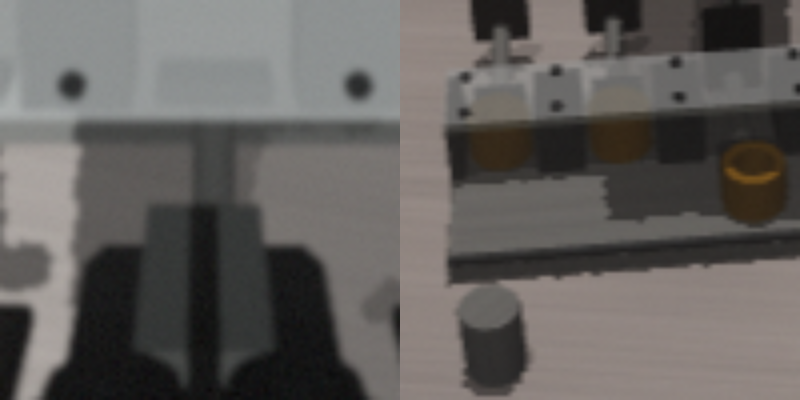

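```bash
python3 - <<'E'
from h import *
from scipy.spatial.transform import Rotation as R
o=get_obs(); T=R.from_quat(o['ee_rot']).as_matrix(); p=o['position']
for n in('side','scene'):
    c=snap(n,n+'6'); u,v=proj(c,p); print(n,'tcp',u,v,'20mm up',proj(c,p+[0,0,.02]))
    g=cv2.cvtColor(c['img'],cv2.COLOR_RGB2GRAY); u,v=int(u),int(v)
    for r in range(v-36,v+14,2): print(r,''.join('%4d'%x for x in g[r,u-20:u+21:2]))
E
```

```text
side tcp 290.6873669319914 187.4922723241943 20mm up (np.float64(290.61711748921437), np.float64(178.59129954131186))
151  137  61 104 144 145 144 100  24   9  10  23  24  24  11   9  74 121 121 123 121 111
153  108  58 132 145 144 141 132  40   7   4  15  14  15   6   7 102 127 126 129 133 137
155   67  92 141 146 143 141 136  65   6   7  10  13  12   5   9 105 129 128 132 137 138
157   51 118 146 144 140 138 138  66   3   4   5   6   6   5  17 112 130 131 135 138 139
159   75 137 146 140 137 139 140  60   7   5   7   5   4   5  13 110 132 133 137 140 140
161  111 145 144 138 138 140 141  67   6   8   7   7   8   6  15 112 133 135 139 141 140
163  136 147 143 137 139 142 142 113  20   7   7   6   6  19  56 132 134 136 141 141 135
165  146 146 140 137 140 143 143 135  50  16   8   7   8  45 119 135 136 140 140 139 130
167  146 145 137 139 142 144 143 136  58  17   7   8   9  46 122 135 137 140 139 131 130
169  146 142 136 139 142 144 142 131  58  16   7   6   9  47 121 135 138 137 130 129 134
171  115 114 119 128 136 139 137 129  59  16   8   7  10  47 122 137 133 129 129 133 136
173
[... 2886 characters left out ...]
2  72  73  73  72  72  73  71  71  53  54  54  53  52  41  35  31  31  32  52
171   71  72  72  70  72  73  73  71  73  65  53  56  53  55  54  52  85 115 113 114 115
173   73  73  72  71  73  74  72  71  72  64  52  52  52  53  52  52  83 112 112 113 112
175   73  73  73  74  73  72  72  72  73  51  40  35  49  54  53  53  84 115 115  64  27
177   73  73  73  74  74  44  22  21  20  22  20  21  37  53  53  53  85 114 114  62  21
179   71  72  71  73  72  44  20  22  20  21  21  21  37  53  53  54  54 115 115  63  20
181   71  70  72  71  72  54  22  20  22  21  20  21  38  53  52  52  54 114 114  60  21
183   73  72  72  72  72  55  21  19  20  20  20  19  36  54  53  53  54 115 115  61  20
```

Call:
{"name": "carry_out", "arguments": {"motion": [{"xyz": [0.025,0,0],"angular": [0,0,0]},{"xyz": [0.052,0,0.01],"angular": [0,0,0]},{"xyz": [0.052,0,0.04],"angular": [0,0,0]},{"xyz": [0.052,0,0.07],"angular": [0,0,0]},{"xyz": [0.052,0,0.1],"angular": [0,0,0]},{"xyz": [0.052,0,0.12],"angular": [0,0,0]},{"xyz": [0.052,0,0.13],"angular": [0,0,0]},{"xyz": [0.052,0,0.135],"angular": [0,0,0]},{"xyz": [0.052,0,0.138],"angular": [0,0,0]},{"xyz": [0.052,0,0.138],"angular": [0,0,0]}], "hand": 0.65}}

```text
clock: 12.8
position: [0.6153, 0.0303, -0.002]
ee_rot: [0.995, 0.099, 0.0, -0.0]
ft_force: [0.0, 0.3, 1.0]
grip_width: 0.649
grasp_force: 0.0
```

Call:
{"name": "carry_out", "arguments": {"motion": [{"xyz": [0,0,0],"angular": [0,0,0]},{"xyz": [0,0,0],"angular": [0,0,0]},{"xyz": [0,0,0],"angular": [0,0,0]},{"xyz": [0,0,0],"angular": [0,0,0]},{"xyz": [0,0,0],"angular": [0,0,0]},{"xyz": [0,0,0],"angular": [0,0,0]}], "hand": 0, "grip_force": 60}}

```text
clock: 13.4
position: [0.6157, 0.0303, -0.0013]
ee_rot: [0.995, 0.099, 0.001, -0.0]
ft_force: [-0.2, -0.3, 6.8]
grip_width: 0.341
grasp_force: 59.8
```

Call:
{"name": "carry_out", "arguments": {"motion": [{"xyz": [0,0,-0.02],"angular": [0,0,0]},{"xyz": [0,0,-0.06],"angular": [0,0,0]},{"xyz": [0,0,-0.092],"angular": [0,0,0]},{"xyz": [-0.016,-0.024,-0.092],"angular": [0,0,0]},{"xyz": [-0.04,-0.061,-0.092],"angular": [0,0,0]},{"xyz": [-0.064,-0.1,-0.092],"angular": [0,0,0]},{"xyz": [-0.088,-0.137,-0.092],"angular": [0,0,0]},{"xyz": [-0.112,-0.175,-0.092],"angular": [0,0,0]},{"xyz": [-0.136,-0.212,-0.092],"angular": [0,0,0]},{"xyz": [-0.15,-0.233,-0.092],"angular": [0,0,0]},{"xyz": [-0.156,-0.243,-0.092],"angular": [0,0,0]},{"xyz": [-0.156,-0.243,-0.092],"angular": [0,0,0]}]}}

```text
clock: 14.6
position: [0.4134, 0.2385, 0.0898]
ee_rot: [0.995, 0.1, 0.0, -0.0]
ft_force: [-0.4, -0.4, 0.1]
grip_width: 0.347
grasp_force: 40.7
```

```bash
python3 det.py w7 .126 1; python3 w.py w7b
```

```text
t 14.65 tcp [0.4144 0.2372 0.0897] grip 0.3402936937522243
px [281.1743 272.8778] ax [61.4321 69.7044] area 3143.5 hole ratio 0.5409874387997199 world [0.4172 0.2395 0.126 ] tool [ 0.0032 -0.0017 -0.0363]
14.7 [0.4149 0.2366 0.0896] [0.9951 0.0987 0.0003 0.0002] [-0.4726  0.1235 -0.1501  1.9757  0.022   1.0436 -2.0057] [ 0.3827 -0.1284 -1.5291] 0.338960866370408
```

Call:
{"name": "carry_out", "arguments": {"motion": [{"xyz": [0,0,0.02],"angular": [0,0,0]},{"xyz": [0,0,0.04],"angular": [0,0,0]},{"xyz": [0,0,0.048],"angular": [0,0,0]},{"xyz": [0,0,0.054],"angular": [0,0,0]},{"xyz": [0,0,0.06],"angular": [0,0,0]},{"xyz": [0,0,0.065],"angular": [0,0,0]},{"xyz": [0,0,0.07],"angular": [0,0,0]},{"xyz": [0,0,0.07],"angular": [0,0,0]}]}}

```text
clock: 15.5
position: [0.4138, 0.2375, 0.0191]
ee_rot: [0.995, 0.099, -0.0, 0.0]
ft_force: [0.0, 0.0, -0.4]
grip_width: 0.34
grasp_force: 63.3
```

It goes on freely. Continue to the foot.

Call:
{"name": "carry_out", "arguments": {"motion": [{"xyz": [0,0,0.007],"angular": [0,0,0]},{"xyz": [0,0,0.013],"angular": [0,0,0]},{"xyz": [0,0,0.017],"angular": [0,0,0]},{"xyz": [0,0,0.019],"angular": [0,0,0]},{"xyz": [0,0,0.019],"angular": [0,0,0]},{"xyz": [0,0,0.019],"angular": [0,0,0]},{"xyz": [0,0,0.019],"angular": [0,0,0]}]}}

```text
clock: 16.2
position: [0.4138, 0.2375, 0.0007]
ee_rot: [0.995, 0.099, -0.0, 0.0]
ft_force: [-3.1, -0.9, 5.1]
grip_width: 0.339
grasp_force: 63.9
```

```bash
python3 m.py w5 511 138 .022 466 278 .022; python3 m.py w6 509 134 .022 464 271 .022; python3 m.py side0 264 175 .022 325 178 .022
```

```text
[ 0.6784 -0.1968  0.022 ] fix [ 0.0472 -0.205 ] tool [ 0.1736  0.478  -0.0212]
[ 0.5195 -0.1977  0.022 ] fix [-0.1089 -0.1748] tool [ 0.0176  0.4475 -0.0212]
[ 0.6765 -0.1945  0.022 ] fix [ 0.0457 -0.2024] tool [ 0.1721  0.4754 -0.0212]
[ 0.5223 -0.1926  0.022 ] fix [-0.105  -0.1703] tool [ 0.0214  0.4431 -0.0212]
[ 0.6674 -0.1869  0.022 ] fix [ 0.0383 -0.1932] tool [ 0.1647  0.4662 -0.0212]
[ 0.5141 -0.1963  0.022 ] fix [-0.1138 -0.1723] tool [ 0.0126  0.4451 -0.0212]
```

Call:
{"name": "carry_out", "arguments": {"motion": [{"xyz": [0,0,-0.015],"angular": [0,0,0]},{"xyz": [0,0,-0.045],"angular": [0,0,0]},{"xyz": [0,0,-0.075],"angular": [0,0,0]},{"xyz": [0,0,-0.1],"angular": [0,0,0]},{"xyz": [0.01,0.03,-0.1],"angular": [0,0,0]},{"xyz": [0.02,0.07,-0.1],"angular": [0,0,0]},{"xyz": [0.03,0.11,-0.1],"angular": [0,0,0]},{"xyz": [0.04,0.15,-0.1],"angular": [0,0,0]},{"xyz": [0.05,0.19,-0.1],"angular": [0,0,0]},{"xyz": [0.06,0.23,-0.1],"angular": [0,0,0]},{"xyz": [0.066,0.25,-0.1],"angular": [0,0,0]},{"xyz": [0.066,0.25,-0.1],"angular": [0,0,0]}]}}

```text
clock: 17.4
position: [0.529, 0.0018, 0.1004]
ee_rot: [0.995, 0.097, 0.0, 0.001]
ft_force: [0.3, -0.1, -0.5]
grip_width: 0.339
grasp_force: 63.3
```

Call:
{"name": "carry_out", "arguments": {"motion": [{"xyz": [-0.003,0.035,0],"angular": [0,0,0]},{"xyz": [-0.006,0.075,0],"angular": [0,0,0]},{"xyz": [-0.009,0.115,0],"angular": [0,0,0]},{"xyz": [-0.012,0.155,0],"angular": [0,0,0]},{"xyz": [-0.015,0.195,0],"angular": [0,0,0]},{"xyz": [-0.019,0.235,0],"angular": [0,0,0]},{"xyz": [-0.023,0.262,0],"angular": [0,0,0]},{"xyz": [-0.023,0.273,0.01],"angular": [0,0,0]},{"xyz": [-0.023,0.273,0.03],"angular": [0,0,0]},{"xyz": [-0.023,0.273,0.06],"angular": [0,0,0]},{"xyz": [-0.023,0.273,0.085],"angular": [0,0,0]},{"xyz": [-0.023,0.273,0.085],"angular": [0,0,0]}]}}

```text
clock: 18.6
position: [0.5572, -0.2634, 0.0113]
ee_rot: [0.995, 0.1, -0.003, -0.002]
ft_force: [-0.1, 0.8, 0.5]
grip_width: 0.339
grasp_force: 63.3
```

Call:
{"name": "carry_out", "arguments": {"motion": [{"xyz": [0,0,0.01],"angular": [0,0,0]},{"xyz": [0,0,0.016],"angular": [0,0,0]},{"xyz": [0,0,0.019],"angular": [0,0,0]},{"xyz": [0,0,0.02],"angular": [0,0,0]},{"xyz": [0,0,0.02],"angular": [0,0,0]}]}}

```text
clock: 19.1
position: [0.5596, -0.2667, -0.0041]
ee_rot: [0.995, 0.099, 0.0, 0.0]
ft_force: [-0.2, 0.0, -1.1]
grip_width: 0.34
grasp_force: 63.3
```

Call:
{"name": "carry_out", "arguments": {"motion": [{"xyz": [0,0,0.002],"angular": [0,0,0]},{"xyz": [0,0,0.003],"angular": [0,0,0]},{"xyz": [0,0,0.003],"angular": [0,0,0]}]}}

```text
clock: 19.4
position: [0.5596, -0.2667, -0.0072]
ee_rot: [0.995, 0.099, 0.0, 0.0]
ft_force: [0.4, 0.7, 1.7]
grip_width: 0.338
grasp_force: 63.5
```

Call:
{"name": "carry_out", "arguments": {"motion": [{"xyz": [0,0,0],"angular": [0,0,0]},{"xyz": [0,0,0],"angular": [0,0,0]},{"xyz": [0,0,0],"angular": [0,0,0]},{"xyz": [0,0,0],"angular": [0,0,0]},{"xyz": [0,0,-0.02],"angular": [0,0,0]},{"xyz": [0,0,-0.06],"angular": [0,0,0]},{"xyz": [0,0,-0.1],"angular": [0,0,0]},{"xyz": [0,0,-0.12],"angular": [0,0,0]},{"xyz": [0,0,-0.12],"angular": [0,0,0]},{"xyz": [0,0,-0.12],"angular": [0,0,0]}], "hand": 0.65}}

```text
clock: 20.4
position: [0.5594, -0.2665, 0.1125]
ee_rot: [0.995, 0.099, 0.0, 0.0]
ft_force: [0.1, 0.4, -1.1]
grip_width: 0.648
grasp_force: 0.0
```

```bash
python3 det.py w8 .030 1
```

```text
t 20.45 tcp [ 0.5589 -0.2663  0.1116] grip 0.6482035147487496
px [280.7398 202.8859] ax [37.3693 40.8806] area 1187.5 hole ratio 0.5675431817561504 world [ 0.562  -0.2657  0.03  ] tool [0.0032 0.0001 0.0816]
```

Call:
{"name": "carry_out", "arguments": {"motion": [{"xyz": [-0.007,-0.03,0],"angular": [0,0,0]},{"xyz": [-0.017,-0.07,0],"angular": [0,0,0]},{"xyz": [-0.027,-0.11,0],"angular": [0,0,0]},{"xyz": [-0.037,-0.15,0],"angular": [0,0,0]},{"xyz": [-0.047,-0.19,0],"angular": [0,0,0]},{"xyz": [-0.053,-0.21,0],"angular": [0,0,0]},{"xyz": [-0.053,-0.22,0],"angular": [0,0,0]},{"xyz": [-0.053,-0.22,0.01],"angular": [0,0,0]},{"xyz": [-0.053,-0.22,0.04],"angular": [0,0,0]},{"xyz": [-0.053,-0.22,0.075],"angular": [0,0,0]},{"xyz": [-0.053,-0.22,0.09],"angular": [0,0,0]},{"xyz": [-0.053,-0.22,0.09],"angular": [0,0,0]}], "hand": 0}}

```text
clock: 21.65
position: [0.462, -0.0629, 0.0193]
ee_rot: [0.995, 0.098, -0.003, 0.0]
ft_force: [-0.3, -0.4, -0.4]
grip_width: 0.001
grasp_force: 0.0
```

Call:
{"name": "carry_out", "arguments": {"motion": [{"xyz": [0.01,0,0],"angular": [0,0,0]},{"xyz": [0.018,0,0],"angular": [0,0,0]},{"xyz": [0.025,0,0],"angular": [0,0,0]},{"xyz": [0.032,0,0],"angular": [0,0,0]},{"xyz": [0.039,0,0],"angular": [0,0,0]},{"xyz": [0.046,0,0],"angular": [0,0,0]},{"xyz": [0.052,0,0],"angular": [0,0,0]},{"xyz": [0.057,0,0],"angular": [0,0,0]},{"xyz": [0.061,0,0],"angular": [0,0,0]},{"xyz": [0.064,0,0],"angular": [0,0,0]},{"xyz": [0.064,0,0],"angular": [0,0,0]}]}}

```text
clock: 22.75
position: [0.5267, -0.0497, 0.023]
ee_rot: [0.995, 0.099, -0.001, 0.0]
ft_force: [-7.2, -3.8, 4.1]
grip_width: 0.002
grasp_force: 3.8
```

Call:
{"name": "carry_out", "arguments": {"motion": [{"xyz": [0.003,0,0],"angular": [0,0,0]},{"xyz": [0.005,0,0],"angular": [0,0,0]},{"xyz": [0.007,0,0],"angular": [0,0,0]},{"xyz": [0.007,0,0],"angular": [0,0,0]}]}}

```text
clock: 23.15
position: [0.5309, -0.0489, 0.0228]
ee_rot: [0.995, 0.099, -0.003, 0.0]
ft_force: [-19.4, -4.9, 13.9]
grip_width: -0.002
grasp_force: 9.9
```

Call:
{"name": "carry_out", "arguments": {"motion": [{"xyz": [-0.02,0,0],"angular": [0,0,0]},{"xyz": [-0.04,0,0],"angular": [0,0,0]},{"xyz": [-0.06,0,0],"angular": [0,0,0]},{"xyz": [-0.08,0,0],"angular": [0,0,0]},{"xyz": [-0.085,0,-0.03],"angular": [0,0,0]},{"xyz": [-0.085,0,-0.07],"angular": [0,0,0]},{"xyz": [-0.05,0,-0.11],"angular": [0,0,0]},{"xyz": [0,0,-0.115],"angular": [0,0,0]},{"xyz": [0.04,0,-0.115],"angular": [0,0,0]},{"xyz": [0.04,0,-0.115],"angular": [0,0,0]},{"xyz": [0.04,0,-0.115],"angular": [0,0,0]}]}}

```text
clock: 24.25
position: [0.5739, -0.039, 0.1376]
ee_rot: [0.995, 0.1, 0.0, 0.0]
ft_force: [-1.2, -1.3, -0.7]
grip_width: -0.001
grasp_force: 0.0
```

```bash
python3 det.py w9 .036 1
```

```text
t 24.3 tcp [ 0.573  -0.0394  0.1377] grip -0.0027888840044315495
px [481.988 248.987] ax [24.0171 32.8558] area 453.5 hole ratio 0.5271043822322743 world [ 0.5646 -0.2541  0.036 ] tool [-0.0508  0.2088  0.1018]
px [285.9757 136.081 ] ax [34.5001 34.5871] area 935.0 hole ratio 0.7360103463583403 world [ 0.6277 -0.0321  0.036 ] tool [0.0549 0.0036 0.1018]
```

Call:
{"name": "carry_out", "arguments": {"motion": [{"xyz": [0.025,0.0035,0],"angular": [0,0,0]},{"xyz": [0.053,0.0035,0.01],"angular": [0,0,0]},{"xyz": [0.053,0.0035,0.04],"angular": [0,0,0]},{"xyz": [0.053,0.0035,0.07],"angular": [0,0,0]},{"xyz": [0.053,0.0035,0.1],"angular": [0,0,0]},{"xyz": [0.053,0.0035,0.12],"angular": [0,0,0]},{"xyz": [0.053,0.0035,0.132],"angular": [0,0,0]},{"xyz": [0.053,0.0035,0.138],"angular": [0,0,0]},{"xyz": [0.053,0.0035,0.139],"angular": [0,0,0]},{"xyz": [0.053,0.0035,0.139],"angular": [0,0,0]}], "hand": 0.65}}

```text
clock: 25.3
position: [0.6261, -0.0325, -0.0004]
ee_rot: [0.995, 0.099, 0.001, 0.0]
ft_force: [0.3, -0.8, 0.1]
grip_width: 0.65
grasp_force: 0.0
```

Call:
{"name": "carry_out", "arguments": {"motion": [{"xyz": [0,0,0],"angular": [0,0,0]},{"xyz": [0,0,0],"angular": [0,0,0]},{"xyz": [0,0,0],"angular": [0,0,0]},{"xyz": [0,0,0],"angular": [0,0,0]},{"xyz": [0,0,0],"angular": [0,0,0]},{"xyz": [0,0,0],"angular": [0,0,0]}], "hand": 0, "grip_force": 60}}

```text
clock: 25.9
position: [0.6262, -0.0324, -0.0002]
ee_rot: [0.995, 0.099, 0.001, 0.0]
ft_force: [-0.9, -0.8, 6.0]
grip_width: 0.342
grasp_force: 59.6
```

Call:
{"name": "carry_out", "arguments": {"motion": [{"xyz": [0,0,-0.02],"angular": [0,0,0]},{"xyz": [0,0,-0.06],"angular": [0,0,0]},{"xyz": [0,0,-0.09],"angular": [0,0,0]},{"xyz": [-0.014,-0.028,-0.09],"angular": [0,0,0]},{"xyz": [-0.032,-0.064,-0.09],"angular": [0,0,0]},{"xyz": [-0.05,-0.1,-0.09],"angular": [0,0,0]},{"xyz": [-0.07,-0.138,-0.09],"angular": [0,0,0]},{"xyz": [-0.09,-0.177,-0.09],"angular": [0,0,0]},{"xyz": [-0.11,-0.217,-0.09],"angular": [0,0,0]},{"xyz": [-0.13,-0.257,-0.09],"angular": [0,0,0]},{"xyz": [-0.145,-0.287,-0.09],"angular": [0,0,0]},{"xyz": [-0.155,-0.306,-0.09],"angular": [0,0,0]}]}}

```text
clock: 27.1
position: [0.4112, 0.2392, 0.089]
ee_rot: [0.995, 0.101, 0.0, -0.0]
ft_force: [0.2, -0.8, -0.6]
grip_width: 0.337
grasp_force: 59.4
```

Call:
{"name": "carry_out", "arguments": {"motion": [{"xyz": [0,0,0],"angular": [0,0,0]},{"xyz": [0,0,0],"angular": [0,0,0]},{"xyz": [0,0,0],"angular": [0,0,0]}]}}

```text
clock: 27.4
position: [0.4138, 0.236, 0.0887]
ee_rot: [0.995, 0.099, 0.0, 0.0]
ft_force: [0.3, -0.7, -1.4]
grip_width: 0.337
grasp_force: 59.4
```

Call:
{"name": "carry_out", "arguments": {"motion": [{"xyz": [0,-0.0015,0.02],"angular": [0,0,0]},{"xyz": [0,-0.0015,0.04],"angular": [0,0,0]},{"xyz": [0,-0.0015,0.048],"angular": [0,0,0]},{"xyz": [0,-0.0015,0.054],"angular": [0,0,0]},{"xyz": [0,-0.0015,0.06],"angular": [0,0,0]},{"xyz": [0,-0.0015,0.065],"angular": [0,0,0]},{"xyz": [0,-0.0015,0.07],"angular": [0,0,0]},{"xyz": [0,-0.0015,0.07],"angular": [0,0,0]}]}}

```text
clock: 28.2
position: [0.4122, 0.2377, 0.0179]
ee_rot: [0.995, 0.099, -0.001, 0.0]
ft_force: [-0.9, -3.0, -2.6]
grip_width: 0.341
grasp_force: 59.4
```

Call:
{"name": "carry_out", "arguments": {"motion": [{"xyz": [0.001,0,0.007],"angular": [0,0,0]},{"xyz": [0.001,0,0.012],"angular": [0,0,0]},{"xyz": [0.001,0,0.015],"angular": [0,0,0]},{"xyz": [0.001,0,0.017],"angular": [0,0,0]},{"xyz": [0.001,0,0.017],"angular": [0,0,0]},{"xyz": [0.001,0,0.017],"angular": [0,0,0]},{"xyz": [0.001,0,0.017],"angular": [0,0,0]}]}}

```text
clock: 28.9
position: [0.4122, 0.2377, 0.0017]
ee_rot: [0.995, 0.099, -0.001, 0.001]
ft_force: [-11.4, -7.5, 13.3]
grip_width: 0.333
grasp_force: 61.1
```

Call:
{"name": "carry_out", "arguments": {"motion": [{"xyz": [0,0,-0.015],"angular": [0,0,0]},{"xyz": [0,0,-0.045],"angular": [0,0,0]},{"xyz": [0,0,-0.075],"angular": [0,0,0]},{"xyz": [0,0,-0.1],"angular": [0,0,0]},{"xyz": [0.006,0.03,-0.1],"angular": [0,0,0]},{"xyz": [0.012,0.07,-0.1],"angular": [0,0,0]},{"xyz": [0.018,0.11,-0.1],"angular": [0,0,0]},{"xyz": [0.025,0.15,-0.1],"angular": [0,0,0]},{"xyz": [0.032,0.19,-0.1],"angular": [0,0,0]},{"xyz": [0.039,0.23,-0.1],"angular": [0,0,0]},{"xyz": [0.043,0.26,-0.1],"angular": [0,0,0]},{"xyz": [0.045,0.27,-0.1],"angular": [0,0,0]}]}}

```text
clock: 30.1
position: [0.5126, -0.0207, 0.1021]
ee_rot: [0.995, 0.097, 0.001, 0.001]
ft_force: [-0.2, 0.3, -0.5]
grip_width: 0.338
grasp_force: 60.2
```

Call:
{"name": "carry_out", "arguments": {"motion": [{"xyz": [0.006,0.035,0],"angular": [0,0,0]},{"xyz": [0.012,0.075,0],"angular": [0,0,0]},{"xyz": [0.018,0.115,0],"angular": [0,0,0]},{"xyz": [0.025,0.155,0],"angular": [0,0,0]},{"xyz": [0.032,0.195,0],"angular": [0,0,0]},{"xyz": [0.039,0.235,0],"angular": [0,0,0]},{"xyz": [0.044,0.258,0],"angular": [0,0,0]},{"xyz": [0.044,0.266,0],"angular": [0,0,0]},{"xyz": [0.044,0.266,0.01],"angular": [0,0,0]},{"xyz": [0.044,0.266,0.04],"angular": [0,0,0]},{"xyz": [0.044,0.266,0.07],"angular": [0,0,0]},{"xyz": [0.044,0.266,0.08],"angular": [0,0,0]}]}}

```text
clock: 31.3
position: [0.6051, -0.2658, 0.0178]
ee_rot: [0.995, 0.101, -0.002, -0.002]
ft_force: [-1.0, 0.9, 0.1]
grip_width: 0.342
grasp_force: 60.1
```

Call:
{"name": "carry_out", "arguments": {"motion": [{"xyz": [0,0,0.01],"angular": [0,0,0]},{"xyz": [0,0,0.018],"angular": [0,0,0]},{"xyz": [0,0,0.021],"angular": [0,0,0]},{"xyz": [0,0,0.021],"angular": [0,0,0]},{"xyz": [0,0,0.021],"angular": [0,0,0]}]}}

```text
clock: 31.8
position: [0.6074, -0.2695, 0.0013]
ee_rot: [0.995, 0.099, 0.001, 0.0]
ft_force: [0.3, -0.5, -1.4]
grip_width: 0.338
grasp_force: 60.1
```

Call:
{"name": "carry_out", "arguments": {"motion": [{"xyz": [0,0,0.004],"angular": [0,0,0]},{"xyz": [0,0,0.006],"angular": [0,0,0]},{"xyz": [0,0,0.007],"angular": [0,0,0]},{"xyz": [0,0,0.007],"angular": [0,0,0]}]}}

```text
clock: 32.2
position: [0.6068, -0.2692, -0.0061]
ee_rot: [0.995, 0.099, 0.0, -0.0]
ft_force: [-3.1, 2.0, 3.0]
grip_width: 0.341
grasp_force: 60.6
```

Call:
{"name": "carry_out", "arguments": {"motion": [{"xyz": [0,0,0],"angular": [0,0,0]},{"xyz": [0,0,0],"angular": [0,0,0]},{"xyz": [0,0,0],"angular": [0,0,0]},{"xyz": [0,0,0],"angular": [0,0,0]},{"xyz": [0,0,-0.02],"angular": [0,0,0]},{"xyz": [0,0,-0.06],"angular": [0,0,0]},{"xyz": [0,0,-0.1],"angular": [0,0,0]},{"xyz": [0,0,-0.12],"angular": [0,0,0]},{"xyz": [0,0,-0.12],"angular": [0,0,0]},{"xyz": [0,0,-0.12],"angular": [0,0,0]}], "hand": 0.65}}

```text
clock: 33.2
position: [0.6069, -0.2692, 0.1134]
ee_rot: [0.995, 0.099, 0.0, 0.0]
ft_force: [-0.7, -0.3, -0.3]
grip_width: 0.652
grasp_force: 0.0
```

```bash
python3 det.py w10 .030 1
```

```text
t 33.25 tcp [ 0.6064 -0.2689  0.1125] grip 0.6502203321966646
px [266.6399 255.3669] ax [33.6522 35.3331] area 917.0 hole ratio 0.5441269657467647 world [ 0.5619 -0.2659  0.03  ] tool [-0.0429 -0.0118  0.0825]
px [280.5254 200.6458] ax [37.4216 41.2932] area 1200.5 hole ratio 0.6067783162170819 world [ 0.611  -0.2679  0.03  ] tool [ 0.0048 -0.0001  0.0825]
```

Call:
{"name": "carry_out", "arguments": {"motion": [{"xyz": [-0.015,-0.025,0],"angular": [0,0,0]},{"xyz": [-0.035,-0.06,0],"angular": [0,0,0]},{"xyz": [-0.055,-0.095,0],"angular": [0,0,0]},{"xyz": [-0.075,-0.13,0],"angular": [0,0,0]},{"xyz": [-0.09,-0.157,0],"angular": [0,0,0]},{"xyz": [-0.1,-0.172,0],"angular": [0,0,0]},{"xyz": [-0.1,-0.174,0],"angular": [0,0,0]},{"xyz": [-0.1,-0.174,0.01],"angular": [0,0,0]},{"xyz": [-0.1,-0.174,0.04],"angular": [0,0,0]},{"xyz": [-0.1,-0.174,0.075],"angular": [0,0,0]},{"xyz": [-0.1,-0.174,0.09],"angular": [0,0,0]},{"xyz": [-0.1,-0.174,0.09],"angular": [0,0,0]}], "hand": 0}}

```text
clock: 34.45
position: [0.4725, -0.1192, 0.0202]
ee_rot: [0.995, 0.099, -0.003, -0.0]
ft_force: [-0.4, 0.6, -0.3]
grip_width: -0.003
grasp_force: 0.0
```

Call:
{"name": "carry_out", "arguments": {"motion": [{"xyz": [0.01,0,0],"angular": [0,0,0]},{"xyz": [0.018,0,0],"angular": [0,0,0]},{"xyz": [0.025,0,0],"angular": [0,0,0]},{"xyz": [0.032,0,0],"angular": [0,0,0]},{"xyz": [0.039,0,0],"angular": [0,0,0]},{"xyz": [0.046,0,0],"angular": [0,0,0]},{"xyz": [0.052,0,0],"angular": [0,0,0]},{"xyz": [0.057,0,0],"angular": [0,0,0]},{"xyz": [0.061,0,0],"angular": [0,0,0]},{"xyz": [0.065,0,0],"angular": [0,0,0]},{"xyz": [0.068,0,0],"angular": [0,0,0]},{"xyz": [0.068,0,0],"angular": [0,0,0]}]}}

```text
clock: 35.65
position: [0.541, -0.1059, 0.024]
ee_rot: [0.995, 0.099, -0.001, 0.0]
ft_force: [-7.5, -3.1, 4.7]
grip_width: -0.001
grasp_force: 4.0
```

Call:
{"name": "carry_out", "arguments": {"motion": [{"xyz": [0.003,0,0],"angular": [0,0,0]},{"xyz": [0.005,0,0],"angular": [0,0,0]},{"xyz": [0.005,0,0],"angular": [0,0,0]},{"xyz": [0.005,0,0],"angular": [0,0,0]}]}}

```text
clock: 36.05
position: [0.5423, -0.1056, 0.0237]
ee_rot: [0.995, 0.098, -0.004, -0.0]
ft_force: [-22.7, -4.2, 17.5]
grip_width: 0.001
grasp_force: 12.0
```

Call:
{"name": "carry_out", "arguments": {"motion": [{"xyz": [-0.02,0,0],"angular": [0,0,0]},{"xyz": [-0.04,0,0],"angular": [0,0,0]},{"xyz": [-0.06,0,0],"angular": [0,0,0]},{"xyz": [-0.08,0,0],"angular": [0,0,0]},{"xyz": [-0.085,0,-0.03],"angular": [0,0,0]},{"xyz": [-0.085,0,-0.07],"angular": [0,0,0]},{"xyz": [-0.05,0,-0.11],"angular": [0,0,0]},{"xyz": [0,0,-0.115],"angular": [0,0,0]},{"xyz": [0.04,0,-0.115],"angular": [0,0,0]},{"xyz": [0.04,0,-0.115],"angular": [0,0,0]},{"xyz": [0.04,0,-0.115],"angular": [0,0,0]}]}}

```text
clock: 37.15
position: [0.5863, -0.0955, 0.1386]
ee_rot: [0.995, 0.1, 0.0, 0.0]
ft_force: [-0.8, -0.1, -0.5]
grip_width: 0.0
grasp_force: 0.0
```

```bash
python3 det.py w11 .036 1
```

```text
t 37.2 tcp [ 0.5855 -0.0962  0.1388] grip -0.00334345946254905
px [436.915  251.5973] ax [27.0946 35.0893] area 697.5 hole ratio 0.3490899587257619 world [ 0.5655 -0.2563  0.036 ] tool [-0.0513  0.153   0.1028]
px [453.87   208.8412] ax [30.1818 32.79  ] area 634.0 hole ratio 0.5452693022602516 world [ 0.6109 -0.2588  0.036 ] tool [-0.0073  0.1644  0.1028]
px [288.5914 137.3343] ax [34.2146 34.4739] area 923.5 hole ratio 0.5387024455588725 world [ 0.6395 -0.091   0.036 ] tool [0.0539 0.0056 0.1028]
```

Call:
{"name": "carry_out", "arguments": {"motion": [{"xyz": [0.025,0.0055,0],"angular": [0,0,0]},{"xyz": [0.052,0.0055,0.01],"angular": [0,0,0]},{"xyz": [0.052,0.0055,0.04],"angular": [0,0,0]},{"xyz": [0.052,0.0055,0.07],"angular": [0,0,0]},{"xyz": [0.052,0.0055,0.1],"angular": [0,0,0]},{"xyz": [0.052,0.0055,0.12],"angular": [0,0,0]},{"xyz": [0.052,0.0055,0.132],"angular": [0,0,0]},{"xyz": [0.052,0.0055,0.139],"angular": [0,0,0]},{"xyz": [0.052,0.0055,0.14],"angular": [0,0,0]},{"xyz": [0.052,0.0055,0.14],"angular": [0,0,0]}], "hand": 0.65}}

```text
clock: 38.2
position: [0.6379, -0.0914, -0.0004]
ee_rot: [0.995, 0.099, 0.001, 0.0]
ft_force: [0.1, -0.3, -0.2]
grip_width: 0.65
grasp_force: 0.0
```

Call:
{"name": "carry_out", "arguments": {"motion": [{"xyz": [0,0,0],"angular": [0,0,0]},{"xyz": [0,0,0],"angular": [0,0,0]},{"xyz": [0,0,0],"angular": [0,0,0]},{"xyz": [0,0,0],"angular": [0,0,0]},{"xyz": [0,0,0],"angular": [0,0,0]},{"xyz": [0,0,0],"angular": [0,0,0]}], "hand": 0, "grip_force": 60}}

```text
clock: 38.8
position: [0.6382, -0.0913, -0.0002]
ee_rot: [0.995, 0.099, 0.001, 0.0]
ft_force: [-1.1, 0.6, 6.1]
grip_width: 0.342
grasp_force: 59.8
```

Call:
{"name": "carry_out", "arguments": {"motion": [{"xyz": [0,0,-0.02],"angular": [0,0,0]},{"xyz": [0,0,-0.06],"angular": [0,0,0]},{"xyz": [0,0,-0.09],"angular": [0,0,0]},{"xyz": [-0.012,-0.028,-0.09],"angular": [0,0,0]},{"xyz": [-0.027,-0.064,-0.09],"angular": [0,0,0]},{"xyz": [-0.042,-0.1,-0.09],"angular": [0,0,0]},{"xyz": [-0.058,-0.137,-0.09],"angular": [0,0,0]},{"xyz": [-0.074,-0.175,-0.09],"angular": [0,0,0]},{"xyz": [-0.09,-0.213,-0.09],"angular": [0,0,0]},{"xyz": [-0.106,-0.251,-0.09],"angular": [0,0,0]},{"xyz": [-0.122,-0.289,-0.09],"angular": [0,0,0]},{"xyz": [-0.138,-0.326,-0.09],"angular": [0,0,0]}]}}

```text
clock: 40.0
position: [0.4366, 0.2024, 0.089]
ee_rot: [0.995, 0.099, 0.0, -0.0]
ft_force: [0.8, -0.2, -0.5]
grip_width: 0.337
grasp_force: 59.4
```

Call:
{"name": "carry_out", "arguments": {"motion": [{"xyz": [-0.01,-0.025,0],"angular": [0,0,0]},{"xyz": [-0.017,-0.04,0],"angular": [0,0,0]},{"xyz": [-0.017,-0.04,0],"angular": [0,0,0]},{"xyz": [-0.017,-0.04,0],"angular": [0,0,0]},{"xyz": [-0.017,-0.04,0],"angular": [0,0,0]}]}}

```text
clock: 40.5
position: [0.4137, 0.236, 0.0886]
ee_rot: [0.995, 0.099, 0.0, 0.0]
ft_force: [0.5, 0.1, -1.1]
grip_width: 0.337
grasp_force: 59.4
```

Call:
{"name": "carry_out", "arguments": {"motion": [{"xyz": [0.001,-0.0012,0.02],"angular": [0,0,0]},{"xyz": [0.001,-0.0012,0.035],"angular": [0,0,0]},{"xyz": [0.001,-0.0012,0.043],"angular": [0,0,0]},{"xyz": [0.001,-0.0012,0.048],"angular": [0,0,0]},{"xyz": [0.001,-0.0012,0.051],"angular": [0,0,0]},{"xyz": [0.001,-0.0012,0.053],"angular": [0,0,0]},{"xyz": [0.001,-0.0012,0.053],"angular": [0,0,0]}]}}

```text
clock: 41.2
position: [0.413, 0.2377, 0.0358]
ee_rot: [0.995, 0.099, -0.001, 0.0]
ft_force: [-5.3, -3.7, 5.1]
grip_width: 0.341
grasp_force: 60.1
```

Call:
{"name": "carry_out", "arguments": {"motion": [{"xyz": [0,0,0.001],"angular": [0,0,0]},{"xyz": [0,0,0.002],"angular": [0,0,0]},{"xyz": [0,0,0.002],"angular": [0,0,0]},{"xyz": [0,0,0.002],"angular": [0,0,0]},{"xyz": [0,0,0.002],"angular": [0,0,0]}]}}

```text
clock: 41.7
position: [0.4131, 0.2376, 0.0345]
ee_rot: [0.995, 0.099, -0.001, 0.0]
ft_force: [-9.2, -5.5, 13.4]
grip_width: 0.338
grasp_force: 61.1
```

Call:
{"name": "carry_out", "arguments": {"motion": [{"xyz": [0,0,-0.015],"angular": [0,0,0]},{"xyz": [0,0,-0.04],"angular": [0,0,0]},{"xyz": [0,0,-0.055],"angular": [0,0,0]},{"xyz": [0.03,-0.003,-0.055],"angular": [0,0,0]},{"xyz": [0.065,-0.006,-0.055],"angular": [0,0,0]},{"xyz": [0.1,-0.009,-0.055],"angular": [0,0,0]},{"xyz": [0.135,-0.012,-0.055],"angular": [0,0,0]},{"xyz": [0.152,-0.013,-0.055],"angular": [0,0,0]},{"xyz": [0.152,-0.013,-0.04],"angular": [0,0,0]},{"xyz": [0.152,-0.013,-0.01],"angular": [0,0,0]},{"xyz": [0.152,-0.013,0.02],"angular": [0,0,0]},{"xyz": [0.152,-0.013,0.02],"angular": [0,0,0]}]}}

```text
clock: 42.9
position: [0.5564, 0.2793, 0.009]
ee_rot: [0.995, 0.1, -0.004, 0.002]
ft_force: [-1.4, -0.8, -1.5]
grip_width: 0.339
grasp_force: 59.8
```

Call:
{"name": "carry_out", "arguments": {"motion": [{"xyz": [0,0,0.009],"angular": [0,0,0]},{"xyz": [0,0,0.016],"angular": [0,0,0]},{"xyz": [0,0,0.018],"angular": [0,0,0]},{"xyz": [0,0,0.018],"angular": [0,0,0]},{"xyz": [0,0,0.018],"angular": [0,0,0]}]}}

```text
clock: 43.4
position: [0.5606, 0.2813, -0.0037]
ee_rot: [0.995, 0.099, 0.001, -0.0]
ft_force: [-0.2, 0.6, -0.4]
grip_width: 0.338
grasp_force: 59.8
```

Lower 2.5 mm more, release, rise.

Call:
{"name": "carry_out", "arguments": {"motion": [{"xyz": [0,0,0.002],"angular": [0,0,0]},{"xyz": [0,0,0.0025],"angular": [0,0,0]},{"xyz": [0,0,0.0025],"angular": [0,0,0]}]}}

```text
clock: 43.7
position: [0.5606, 0.2814, -0.0061]
ee_rot: [0.995, 0.099, 0.0, -0.0]
ft_force: [-1.4, -1.1, 4.5]
grip_width: 0.332
grasp_force: 60.4
```

Call:
{"name": "carry_out", "arguments": {"motion": [{"xyz": [0,0,0],"angular": [0,0,0]},{"xyz": [0,0,0],"angular": [0,0,0]},{"xyz": [0,0,0],"angular": [0,0,0]},{"xyz": [0,0,0],"angular": [0,0,0]},{"xyz": [0,0,-0.02],"angular": [0,0,0]},{"xyz": [0,0,-0.06],"angular": [0,0,0]},{"xyz": [0,0,-0.1],"angular": [0,0,0]},{"xyz": [-0.03,0.03,-0.12],"angular": [0,0,0]},{"xyz": [-0.07,0.06,-0.12],"angular": [0,0,0]},{"xyz": [-0.11,0.09,-0.12],"angular": [0,0,0]},{"xyz": [-0.15,0.12,-0.12],"angular": [0,0,0]},{"xyz": [-0.15,0.12,-0.12],"angular": [0,0,0]}], "hand": 0.65}}

```text
clock: 44.9
position: [0.4328, 0.1287, 0.1122]
ee_rot: [0.995, 0.097, -0.002, 0.001]
ft_force: [0.0, 0.6, -0.0]
grip_width: 0.652
grasp_force: 0.0
```

Call:
{"name": "carry_out", "arguments": {"motion": [{"xyz": [0,0,0],"angular": [0,0,0]},{"xyz": [0,0,0],"angular": [0,0,0]}]}}

```text
clock: 45.1
position: [0.4376, 0.1346, 0.1135]
ee_rot: [0.995, 0.1, 0.001, -0.0]
ft_force: [-0.2, 0.0, -0.3]
grip_width: 0.651
grasp_force: 0.0
```

```bash
python3 det.py w12 .030 1;  python3 w.py w12b; python3 -c "
from h import *
snap('scene','sc12')"
```

```text
t 45.15 tcp [0.4376 0.1348 0.1133] grip 0.6488462905086019
px [134.918   28.0257] ax [30.7243 37.2691] area 896.0 hole ratio 0.4132298737645048 world [0.561  0.2799 0.03  ] tool [ 0.1496 -0.1176  0.0835]
45.2 [0.4375 0.1348 0.1131] [ 0.995   0.0999  0.0002 -0.0001] [-0.4168  0.0454  0.0186  2.0055 -0.001   1.0902 -1.7685] [-0.3659  0.2597 -0.6535] 0.6471053575360678
```

View pics/w12.png

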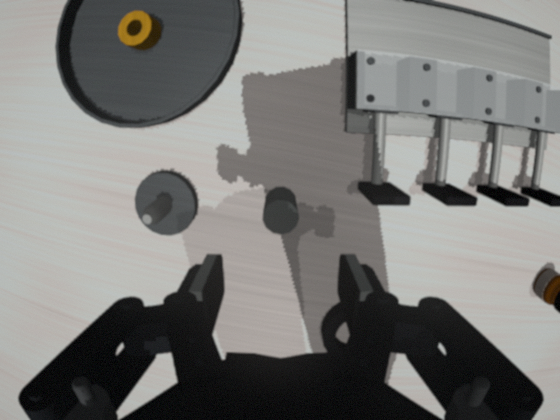

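```bash
python3 m.py w12 280 214 .047 166.5 202 .012 152 216 .052; python3 m.py sc12 298 160 0
```

```text
[0.4362 0.1353 0.047 ] fix [-0.1254  0.1681] tool [-0.0011 -0.0009  0.066 ]
[0.4159 0.2342 0.012 ] fix [-0.1259  0.269 ] tool [-0.0013 -0.1018  0.101 ]
[0.4162 0.2325 0.052 ] fix [-0.1259  0.2673] tool [-0.0013 -0.1001  0.061 ]
[0.3108 0.0277 0.    ] fix [-0.2693  0.0871] tool [-0.1453  0.0797  0.113 ]
```

Call:
{"name": "carry_out", "arguments": {"motion": [{"xyz": [-0.001,-0.0005,0.02],"angular": [0,0,0]},{"xyz": [-0.001,-0.0005,0.05],"angular": [0,0,0]},{"xyz": [-0.001,-0.0005,0.08],"angular": [0,0,0]},{"xyz": [-0.001,-0.0005,0.105],"angular": [0,0,0]},{"xyz": [-0.001,-0.0005,0.111],"angular": [0,0,0]},{"xyz": [-0.001,-0.0005,0.111],"angular": [0,0,0]},{"xyz": [-0.001,-0.0005,0.111],"angular": [0,0,0]}]}}

```text
clock: 45.95
position: [0.4366, 0.1346, 0.003]
ee_rot: [0.995, 0.099, 0.001, -0.0]
ft_force: [0.1, 1.2, -0.2]
grip_width: 0.651
grasp_force: 0.0
```

Call:
{"name": "carry_out", "arguments": {"motion": [{"xyz": [0,0,0],"angular": [0,0,0]},{"xyz": [0,0,0],"angular": [0,0,0]},{"xyz": [0,0,0],"angular": [0,0,0]},{"xyz": [0,0,0],"angular": [0,0,0]},{"xyz": [0,0,0],"angular": [0,0,0]},{"xyz": [0,0,0],"angular": [0,0,0]}], "hand": 0, "grip_force": 60}}

```text
clock: 46.55
position: [0.4366, 0.1345, 0.0032]
ee_rot: [0.995, 0.099, 0.001, -0.0]
ft_force: [-1.4, 0.6, 6.0]
grip_width: 0.298
grasp_force: 58.6
```

Call:
{"name": "carry_out", "arguments": {"motion": [{"xyz": [0,0,-0.02],"angular": [0,0,0]},{"xyz": [0,0,-0.05],"angular": [0,0,0]},{"xyz": [0,0,-0.08],"angular": [0,0,0]},{"xyz": [0,-0.02,-0.08],"angular": [0,0,0]},{"xyz": [-0.001,-0.05,-0.08],"angular": [0,0,0]},{"xyz": [-0.002,-0.08,-0.08],"angular": [0,0,0]},{"xyz": [-0.002,-0.1,-0.08],"angular": [0,0,0]},{"xyz": [-0.002,-0.105,-0.08],"angular": [0,0,0]},{"xyz": [-0.002,-0.105,-0.08],"angular": [0,0,0]},{"xyz": [-0.002,-0.105,-0.07],"angular": [0,0,0]},{"xyz": [-0.002,-0.105,-0.06],"angular": [0,0,0]},{"xyz": [-0.002,-0.105,-0.06],"angular": [0,0,0]}]}}

```text
clock: 47.75
position: [0.4123, 0.235, 0.0601]
ee_rot: [0.995, 0.099, -0.001, 0.001]
ft_force: [-0.4, -1.0, -0.5]
grip_width: 0.298
grasp_force: 59.2
```

Call:
{"name": "carry_out", "arguments": {"motion": [{"xyz": [0,0,0.01],"angular": [0,0,0]},{"xyz": [0,0,0.02],"angular": [0,0,0]},{"xyz": [0,0,0.03],"angular": [0,0,0]},{"xyz": [0,0,0.038],"angular": [0,0,0]},{"xyz": [0,0,0.044],"angular": [0,0,0]},{"xyz": [0,0,0.046],"angular": [0,0,0]},{"xyz": [0,0,0.046],"angular": [0,0,0]}]}}

```text
clock: 48.45
position: [0.4135, 0.2367, 0.0158]
ee_rot: [0.995, 0.099, 0.0, -0.0]
ft_force: [7.1, 2.0, -4.7]
grip_width: 0.297
grasp_force: 59.2
```

Call:
{"name": "carry_out", "arguments": {"motion": [{"xyz": [0,0,0.001],"angular": [0,0,0]},{"xyz": [0,0,0.001],"angular": [0,0,0]}]}}

```text
clock: 48.65
position: [0.4136, 0.2368, 0.0153]
ee_rot: [0.995, 0.099, 0.001, -0.0]
ft_force: [5.1, 1.2, -1.7]
grip_width: 0.298
grasp_force: 59.7
```

Call:
{"name": "carry_out", "arguments": {"motion": [{"xyz": [0,0,0],"angular": [0,0,0]},{"xyz": [0,0,0],"angular": [0,0,0]},{"xyz": [0,0,0],"angular": [0,0,0]},{"xyz": [0,0,0],"angular": [0,0,0]},{"xyz": [0,0,-0.02],"angular": [0,0,0]},{"xyz": [0,0,-0.06],"angular": [0,0,0]},{"xyz": [0,0,-0.1],"angular": [0,0,0]},{"xyz": [0,0,-0.14],"angular": [0,0,0]},{"xyz": [0,0.03,-0.15],"angular": [0,0,0]},{"xyz": [0,0.06,-0.15],"angular": [0,0,0]},{"xyz": [0,0.06,-0.15],"angular": [0,0,0]},{"xyz": [0,0.06,-0.15],"angular": [0,0,0]}], "hand": 0.65}}

```text
clock: 49.85
position: [0.4247, 0.1775, 0.1649]
ee_rot: [0.995, 0.099, -0.0, -0.0]
ft_force: [-0.0, -0.0, -0.6]
grip_width: 0.65
grasp_force: 0.0
```

```bash
python3 w.py w13; python3 -c "
from h import *
s=snap('side','sd13');c=snap('scene','sc13')
cv2.imwrite('pics/fin.png',np.hstack([cv2.resize(s['img'][130:420,180:460,::-1],(400,414)),cv2.resize(c['img'][130:320,70:475,::-1],(400,188)) if 0 else cv2.resize(load('w13')['img'][:,:,::-1],(400,414))]))"
```

```text
49.9 [0.4245 0.1783 0.1648] [ 0.995   0.0994 -0.0002 -0.0001] [-0.4787  0.0022 -0.018   1.9338 -0.0003  1.2058 -1.8682] [-0.7082  0.5681 -0.204 ] 0.6476539651194929
```

View pics/fin.png

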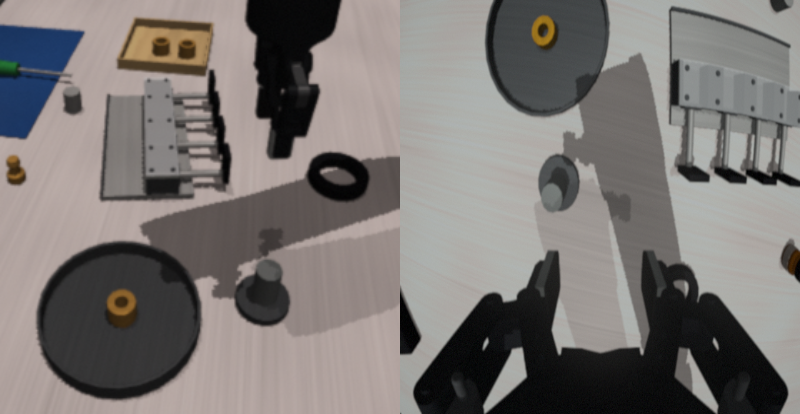

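The picture shows the cap upright on the gauge at (266,275), two sleeves in the tray at (160,47) and (187,47), the tight one in the pan at (122,307), all slides back, and the bystanders where they stood.

```bash
python3 -c "
from workcell import *
print(hand_in())"
```

```text
the job is handed in; nothing more can be done
None
```

The job is handed in (no verdict was returned): lane 1 was empty, the sleeves from lanes 2 and 3 fit and are in the tray, the one from lane 4 was tight and is in the pan, and the cap is back on the gauge pin.

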